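# Line the soldering hearth and wet the flux dish

## Robot

A 7-joint arm with a two-finger parallel gripper is mounted at the origin on the work surface. World frame = base frame: x ahead of the robot, y to its left, z up, the work surface at z = 0. Lengths are in mm, angles in rad, forces in N, time in s.
With the tool pointing down it reaches from about 400 to 875 mm from the base axis. Payload 4.4 kg.
Tool frame: the origin (TCP) lies on the centre line of the jaws, within the pads' length; the fingertips stand 14 mm ahead of it and the grasp point (between the pads) lies 5 mm behind it (tips_ahead is the distance from the TCP to the fingertips, in mm); z points along the fingers, y is the line along which they close (so a half turn about z gives the same grasp; the last joint's range is limited). The gripper opens to 85 mm and grips with 20 to 120 N. Pads are 22 mm wide; open, the fingers measure 114 mm over their backs; the gripper's body (76 mm by 85 mm) begins 54 mm behind the grasp point. The pads swing forward as they close: fully open they stand 13 mm farther back than shut.
Start: joints at [-1.319, 0.628, 0.038, 1.517, -0.027, 0.996, -0.02], TCP at [203.087, 617.473, 245.313] pointing down, gripper open.
Joint ranges: [-3.06, 3.06], [-0.37, 2.12], [-1.25, 1.32], [0.18, 2.47], [-1.1, 4.24], [0.23, 1.98], [-2.94, 2.94]. Speed limits (rad/s): [2.57, 2.57, 3.14, 3.14, 3.14, 3.14, 3.14].

## Interface

Orientations are given as [roll, pitch, yaw] about the fixed x, y, z axes, in that order (R = Rz(yaw) Ry(pitch) Rx(roll)).
In Python, from cell import * gives the robot as it stands.
- The arm moves only by the tool move_arm, never from a script. Its argument "rows" is text: rows parted by semicolons, each of 7 numbers parted by spaces: the shift along the tool's x, y, z scaled (see below), then the turn, a rotation vector about the tool's x, y, z scaled (see below), then the closure, from -1 (fully open) to 1 (shut). A call has 1 to 12 rows; each row is the pose to reach, as a shift and turn from the pose commanded when the call began, along the tool's axes at that moment; what a row does not reach only later rows make up. The controller multiplies each number of a shift by 0.3 m and each number of a turn by pi/2 rad. A row lasts 1/12 s, in which the tool goes at most 41.7 mm and 7.16 degrees, less where a joint would pass 70% of its speed; a pose out of reach is approached as far as the arm can. A call with a number of a shift or a turn outside -1 to 1 is refused whole. A call with a gripper value outside its range is refused whole. The fingers move at their own pace and stop on an object; the grip force is fixed at half the most. Time passes only in rows, so rows that repeat a pose let the fingers close. It gives the time, the measured TCP pose, the force, the opening and the grip force at its end, in the units of the state.
- read_state(): the state, without advancing time (a new reading comes with each control period).
- get_image(name): name is "side" or "top"; returns a dict with "img" (420x560x3 uint8, red, green, blue), "vfov" (degrees; the focal length in pixels is half the picture's height over the tangent of half this angle, whatever the lens; pixels are square), "cx", "cy" (the principal point, pixels), "k1" (the pictures are not rectified: a ray, as slopes to the right and down, at radius r is drawn at 1 + k1 r^2 times it, then the intrinsics apply), "extrinsics" (4x4, takes a point from camera to world coordinates). Camera axes: x right, y up, looking along -z (the intrinsics and any distortion apply to the point x, -y, -z); pixel columns grow to the right and rows downward; lengths in mm; the calibration is good to about 2 mm. A picture is of the moment at which its call begins. There is no depth.
- finish_job(): hands the job in; it is judged then, once.
The state is a dict: "clock": time; "qpos": joint angles; "qd": joint speeds; "tau": joint torques, N m; "eef_pos": TCP position; "tool_rot": TCP orientation; "force": force on the tool from outside, world axes, zero at the start; "torque": the same for the moment, N m; "width": finger opening in mm; "gripper_force": force on a finger pad.
Only numpy, scipy, OpenCV 4.12 (cv2) and the standard library are available. Lean on these libraries where they do the work, as an engineer would, in place of code of your own. Each camera call takes 0.05 s, during which the arm holds its last target. There are 200 camera calls.

## Task

Get the soldering hearth ready: put the spent charcoal block that was left on it into the scrap tin, then line the tray with all the loose pale boards lying on the bench, in one row starting hard against the end stop, their long sides along the row, each pressed fully down between rim and clips so that it lies flat on the bed and butted up to its neighbour so that no gap is left. Only when the row is finished, press the dish of the flux dispenser all the way down and let it come back up. Leave everything else on the bench where it is.

Things in the scene. Friction and masses are not known exactly. Their poses are not given: they have to be found in the camera images.
- row_start (a point): start of the row in the soldering hearth (fixed dark steel tray, 345 mm long, its bed 8 mm above the bench). The point lies on the bed, on the row's centre line, against the inner face of the upright end stop (24 mm high, 80 mm wide). The row runs from here along this frame's -y; boards lie with their 60 mm sides along y, so five take 300 mm. x points from rim to clips, z up
- open_end (a point): on the bed at the row's other end, 330 mm from row_start on the same centre line; no wall there, so one can push along the row from here. Axes as row_start
- rim (a point): foot of the fixed steel rim's inner face, mid-length: it runs the whole row at x = -25 mm from the centre line, upright for 4.5 mm, then flared outward, top edge 11 mm above the bed at x = -32 mm. Axes as row_start
- clips (a point): foot of the middle one of five separate steel spring clips, inner face at rest (x = +23 mm from the centre line). Each is 24 mm long, one every 60 mm, the first 30 mm from the stop; upright 4.5 mm, then flared out, top 11 mm above the bed; gives way outward up to 8 mm (1.6 N at once, 0.8 N more per mm). A rail 8 mm high stands behind at x = +50 mm
- hearth: the whole tray; origin under its middle, on the bench, axes as row_start. Rim to clips is 48 mm, a board 50 mm: a board just laid in hangs on the flares some 2 to 6 mm proud, perhaps crooked. Pressed on top with 4 to 10 N it goes to the bed (its top then 22 mm above the bed) and the clips hold it against the rim, centred, by friction: sliding it along takes 2 to 5 N
- pump_top (a point): top centre of the flat steel dish, 54 mm across, of a touch-pump flux dispenser: a fixed amber bottle 72 mm across, dish top 124 mm above the bench when up. The dish goes straight down on a spring
- pump (a joint): how far the dispenser's dish is pressed down, in m: 0 up, 0.012 fully down; takes about 2 N to start and 6.5 N at the bottom; springs back by itself
- charcoal: spent charcoal soldering block, near-black, 34 mm (own x) by 60 mm (own y) by 25 mm high, 50 g, left lying on the bed of the hearth, about lengthwise along the row. Origin: centre of its underside, z up
- scrap_tin_in (a point): centre of the inner floor of the scrap tin, a fixed open aluminium box 120 mm (x) by 100 mm (y) by 40 mm high outside, walls and floor 3 mm
- board0: one of up to five identical loose soldering boards, pale rigid refractory slabs 50 mm (own x) by 60 mm (own y) by 22 mm thick, about 0.1 kg, lying flat on the bench; some may be absent. Origin: centre of the underside, z up. Either end or half turn is as good
- board1: one of up to five identical loose soldering boards, pale rigid refractory slabs 50 mm (own x) by 60 mm (own y) by 22 mm thick, about 0.1 kg, lying flat on the bench; some may be absent. Origin: centre of the underside, z up. Either end or half turn is as good
- board2: one of up to five identical loose soldering boards, pale rigid refractory slabs 50 mm (own x) by 60 mm (own y) by 22 mm thick, about 0.1 kg, lying flat on the bench; some may be absent. Origin: centre of the underside, z up. Either end or half turn is as good
- board3: one of up to five identical loose soldering boards, pale rigid refractory slabs 50 mm (own x) by 60 mm (own y) by 22 mm thick, about 0.1 kg, lying flat on the bench; some may be absent. Origin: centre of the underside, z up. Either end or half turn is as good
- board4: one of up to five identical loose soldering boards, pale rigid refractory slabs 50 mm (own x) by 60 mm (own y) by 22 mm thick, about 0.1 kg, lying flat on the bench; some may be absent. Origin: centre of the underside, z up. Either end or half turn is as good
- dapping_block: steel dapping block, a 50 mm cube with round hollows; not part of the job; origin: centre of underside
- flux_jar: glass jar with black lid, 60 mm across, 65 mm high; not part of the job; origin: centre of underside
- chasing_hammer: small hammer, 230 mm long, lying on the bench beyond the hearth; not part of the job
- bangle: brass bangle, 62 mm across, 10 mm high, lying flat; not part of the job; origin: centre of underside
- paste_pot: small white pot with metal lid, 36 mm across, 34 mm high; not part of the job; origin: centre of underside
- tweezers: steel tweezers with wooden grips, 150 mm long (own x), 9 mm high, lying at the left; not part of the job; origin: middle, underside
Mind the look-alikes: they are no part of the job. What is shaped like the board4 but orange or pink is not meant.

How it is judged (in metres and radians):
On the way, in this order (a step that is already met when the one before it is completed fails the run):
1. the charcoal is in the scrap tin and all boards lie in the hearth, flat on the bed and butted into one row from the end stop (z of board0 in the frame of row_start between -0.002 and 0.002 m and x of board0 in the frame of row_start between -0.003 and 0.003 m and angle between each of board0, board1, board2, board3, board4's own z axis and vertical below 0.05 rad and angle between the x axis of each of board0, board1, board2, board3, board4 and the x axis of row_start, either way round below 0.06 rad and z of board1 in the frame of row_start between -0.002 and 0.002 m and x of board1 in the frame of row_start between -0.003 and 0.003 m and z of board2 in the frame of row_start between -0.002 and 0.002 m and x of board2 in the frame of row_start between -0.003 and 0.003 m and z of board3 in the frame of row_start between -0.002 and 0.002 m and x of board3 in the frame of row_start between -0.003 and 0.003 m and z of board4 in the frame of row_start between -0.002 and 0.002 m and x of board4 in the frame of row_start between -0.003 and 0.003 m and (y of board0 in the frame of row_start between -0.033 and -0.027 m or y of board1 in the frame of row_start between -0.033 and -0.027 m or y of board2 in the frame of row_start between -0.033 and -0.027 m or y of board3 in the frame of row_start between -0.033 and -0.027 m or y of board4 in the frame of row_start between -0.033 and -0.027 m or y of each of board0, board1, board2, board3, board4 in the frame of row_start above -0.01 m) and (y of board0 in the frame of row_start between -0.093 and -0.087 m or y of board1 in the frame of row_start between -0.093 and -0.087 m or y of board2 in the frame of row_start between -0.093 and -0.087 m or y of board3 in the frame of row_start between -0.093 and -0.087 m or y of board4 in the frame of row_start between -0.093 and -0.087 m or y of each of board0, board1, board2, board3, board4 in the frame of row_start above -0.07 m) and (y of board0 in the frame of row_start between -0.153 and -0.147 m or y of board1 in the frame of row_start between -0.153 and -0.147 m or y of board2 in the frame of row_start between -0.153 and -0.147 m or y of board3 in the frame of row_start between -0.153 and -0.147 m or y of board4 in the frame of row_start between -0.153 and -0.147 m or y of each of board0, board1, board2, board3, board4 in the frame of row_start above -0.13 m) and (y of board0 in the frame of row_start between -0.213 and -0.207 m or y of board1 in the frame of row_start between -0.213 and -0.207 m or y of board2 in the frame of row_start between -0.213 and -0.207 m or y of board3 in the frame of row_start between -0.213 and -0.207 m or y of board4 in the frame of row_start between -0.213 and -0.207 m or y of each of board0, board1, board2, board3, board4 in the frame of row_start above -0.19 m) and (y of board0 in the frame of row_start between -0.273 and -0.267 m or y of board1 in the frame of row_start between -0.273 and -0.267 m or y of board2 in the frame of row_start between -0.273 and -0.267 m or y of board3 in the frame of row_start between -0.273 and -0.267 m or y of board4 in the frame of row_start between -0.273 and -0.267 m or y of each of board0, board1, board2, board3, board4 in the frame of row_start above -0.25 m) and x of charcoal in the frame of scrap_tin_in between -0.055 and 0.055 m and y of charcoal in the frame of scrap_tin_in between -0.046 and 0.046 m and z of charcoal in the frame of scrap_tin_in between -0.005 and 0.03 m and linear speed of charcoal below 0.02 m/s), for 0.2 s.
2. the dispenser's dish is pressed down (at least 10 of its 12 mm) (value of joint pump above 0.01 m), for 0.05 s.
At the end, for the whole second after the job is handed in: Every board present is at rest on the bed (within 2 mm, tilt < 0.05 rad), within 3 mm of the centre line and 0.06 rad of the row; each within 3 mm of its place in a closed row of 60 mm boards from the stop; charcoal at rest in the tin; dish up within 2 mm (all of step 1 and linear speed of each of board0, board1, board2, board3, board4 below 0.02 m/s and value of joint pump below 0.002 m); the robot touches nothing.
It fails at once if something else on the bench is shoved aside (over 40 mm) (distance of any of dapping_block, flux_jar, chasing_hammer, bangle, paste_pot, tweezers from where it was at the start of the episode above 0.04 m).
It fails at once if the dapping block or a jar is knocked over (angle between any of dapping_block, flux_jar, paste_pot's own z axis and vertical above 0.6 rad).
Of board0, board1, board2, board3, board4 only 3 to 5 are there at a start; the rules pass over those that are not, and their reading is None.
At some moment in a run one of board0, board1, board2, board3, board4 may be knocked a few centimetres aside while the robot is not near it.
Once in a run the grip may slacken for a moment while it holds something.
It also fails if it takes over 210 s, if anything falls off the work surface, if the arm or the gripper's body presses on something with over 40 N, if the wrist force passes 120 N, or if a joint passes its speed limit or range.

## Working session

There is one attempt and no reset: what is moved stays moved. The work goes in short steps, Python scripts to look and compute and a tool call to move; the robot and the scene stay as the last step left them, time stands still between calls to the robot, and variables do not carry over. Pictures are saved under pics/ and viewed, at most 14 in all, crops included, and the job is handed in when it is done.

Besides the shell and the picture viewer there is one more tool, called after ">>>" as name(argument=value, ...), one argument or row to a line, values as JSON. move_arm: Moves the arm, as the interface text tells. Its arguments: {"type":"object","properties":{"rows":{"type":"string"}},"required":["rows"]}

```bash
mkdir -p pics
cat > h.py <<'E'
from cell import *
import numpy as np, cv2
def snap(n,fn=None):
    d=get_image(n)
    if fn: cv2.imwrite('pics/'+fn,d['img'][:,:,::-1])
    return d
def ray(d,u,v):
    H=d['img'].shape[0]; f=H/2/np.tan(np.radians(d['vfov'])/2)
    K=np.array([[f,0,d['cx']],[0,f,d['cy']],[0,0,1]])
    p=cv2.undistortPoints(np.array([[[u,v]]],float),K,np.array([d['k1'],0,0,0,0.]))[0,0]
    E=np.array(d['extrinsics']); return E[:3,3],E[:3,:3]@np.array([p[0],-p[1],-1])
def onz(d,u,v,z):
    o,r=ray(d,u,v); return o+r*(z-o[2])/r[2]
def proj(d,P):
    E=np.array(d['extrinsics']); c=E[:3,:3].T@(np.array(P,float)-E[:3,3])
    H=d['img'].shape[0]; f=H/2/np.tan(np.radians(d['vfov'])/2)
    x,y=c[0]/-c[2],-c[1]/-c[2]; s=1+d['k1']*(x*x+y*y)
    return d['cx']+f*x*s,d['cy']+f*y*s
E
python3 - <<'E'
from h import *
for n in('top','side'):
    d=snap(n,n+'0.png'); print({k:v for k,v in d.items() if k!='img'})
print(read_state())
E
```

```text
{'vfov': 56.90602679709538, 'cx': 279.9170336861588, 'cy': 206.8569684268567, 'k1': -0.021503005743601197, 'extrinsics': array([[-9.45982396e-03,  9.91653384e-01, -1.28584904e-01,
         3.94526168e+02],
       [-9.99635389e-01, -6.12604210e-03,  2.62975226e-02,
         8.31930253e+01],
       [ 2.52903108e-02,  1.28786791e-01,  9.91349768e-01,
         1.07289468e+03],
       [ 0.00000000e+00,  0.00000000e+00,  0.00000000e+00,
         1.00000000e+00]])}
{'vfov': 55.080502811837825, 'cx': 280.35303550641714, 'cy': 207.8062795081921, 'k1': -0.02116916495165361, 'extrinsics': array([[ 8.64214834e-01,  3.69412097e-01, -3.41566133e-01,
         2.13594480e+02],
       [-5.03042792e-01,  6.46557900e-01, -5.73507482e-01,
        -4.67775634e+02],
       [ 8.98167984e-03,  6.67456054e-01,  7.44595021e-01,
         8.07417876e+02],
       [ 0.00000000e+00,  0.00000000e+00,  0.00000000e+00,
         1.00000000e+00]])}
{'clock': 0.1, 'qpos': array([-1.31879695,  0.62922206,  0.03844212,  1.51824841, -0.02699979,
        0.99631572, -0.02000889]), 'qd': array([ 1.51717928e-03,  2.30217029e-04,  3.51679167e-04, -1.68362987e-03,
       -9.74323571e-04,  9.64419241e-05, -3.67351683e-04]), 'tau': array([ 4.23846301e-03, -5.64530146e+01,  1.23113092e+00, -1.93971115e+01,
        1.14109222e-02,  5.44194714e-03,  4.37644417e-06]), 'eef_pos': array([202.91370128, 616.95997368, 244.50771626]), 'tool_rot': array([-3.13991693e+00,  1.34810172e-05,  2.82378708e+00]), 'force': array([-0.31994011,  0.77259698, -0.08456189]), 'torque': array([0.02241422, 0.0088657 , 0.03646784]), 'gripper_force': 0.0, 'width': 85.48703288117002}
```

View pics/top0.png

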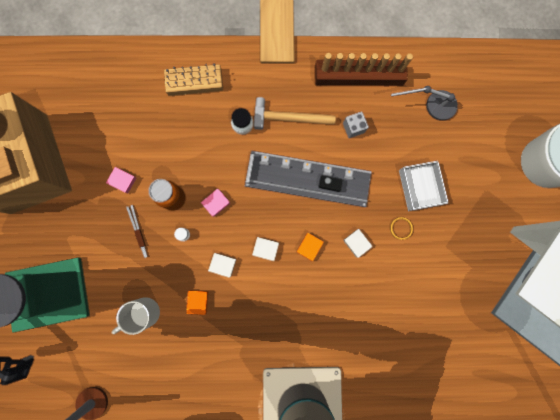

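View pics/side0.png

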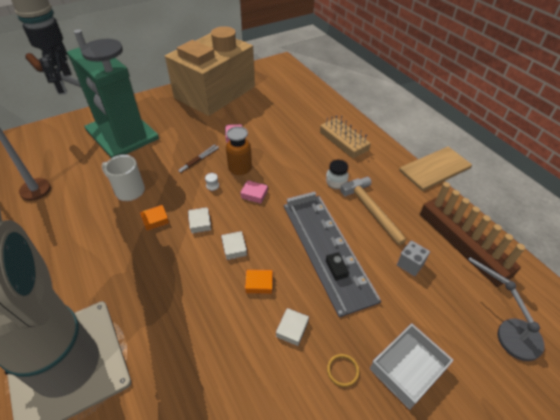

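Pale boards in the top picture are at (222,265), (266,249) and (358,243). The orange ones at (310,246) and (197,302) and the pink ones at (121,180) and (215,203) are look-alikes. The charcoal is at (330,183), the tin at (424,185), the pump at (163,191), and the hearth's stop is at its left end. An enlarged crop will confirm this.

Run:
```python
from h import *
d=snap('top'); im=d['img']
cv2.imwrite('pics/c1.png',cv2.resize(im[140:290,200:400][:,:,::-1],None,fx=4,fy=4,interpolation=cv2.INTER_CUBIC))
s=snap('side')
cv2.imwrite('pics/c2.png',cv2.resize(s['img'][180:330,270:400][:,:,::-1],None,fx=4,fy=4,interpolation=cv2.INTER_CUBIC))
for n,d in(('top',d),('side',s)):
    hsv=cv2.cvtColor(d['img'],cv2.COLOR_RGB2HSV)
    m=((hsv[:,:,1]<50)&(hsv[:,:,2]>185)).astype(np.uint8)
    cs,_=cv2.findContours(m,cv2.RETR_EXTERNAL,cv2.CHAIN_APPROX_NONE)
    for c in cs:
        a=cv2.contourArea(c)
        if 150<a<1200:
            P=np.array([onz(d,*p[0],22)[:2] for p in c]); r=cv2.minAreaRect(P.astype(np.float32))
            print(n,c.mean(0)[0].round(),a,np.round(r[0],1),np.round(r[1],1),round(r[2],1))
```

```text
top [222. 265.] 378.5 [375.9 213. ] [59.6 49.5] 73.0
top [265. 248.] 371.0 [417.8  96. ] [59.6 49.4] 75.5
top [358. 243.] 377.5 [ 431.  -155.6] [60.3 50.2] 36.8
top [161. 190.] 274.5 [578.  381.5] [52.  52.7] 89.7
top [425. 187.] 827.5 [ 587.5 -349.7] [111.6  66.4] 10.6
top [553. 152.] 435.0 [ 693.9 -728.9] [ 41.9 154.9] 83.7
side [415. 370.] 1185.0 [ 589.8 -356.8] [86.9 54.8] 9.7
side [292. 324.] 527.0 [ 431.3 -155.8] [56.5 47.2] 36.3
side [233. 242.] 324.5 [417.3  97.2] [57.4 46.4] 74.5
side [198. 217.] 271.0 [375.3 214.3] [57.2 47.2] 70.5
```

View pics/c1.png

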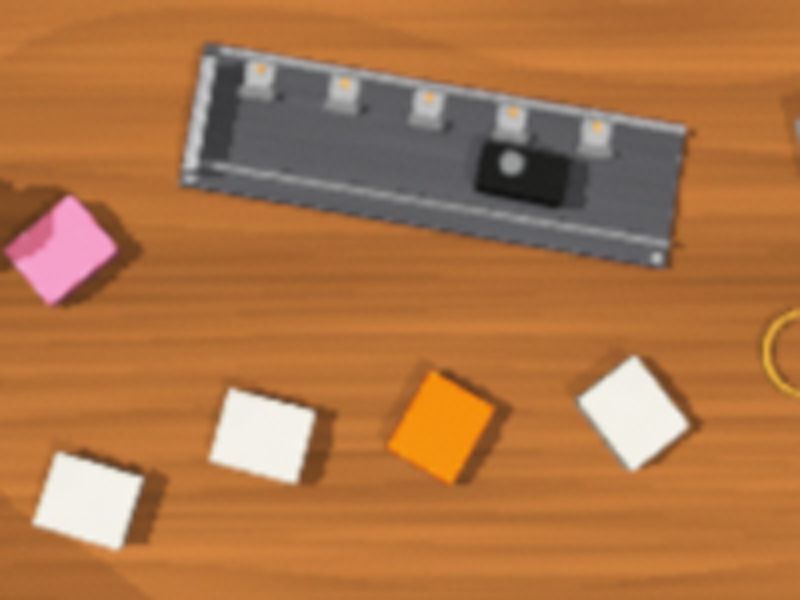

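View pics/c2.png

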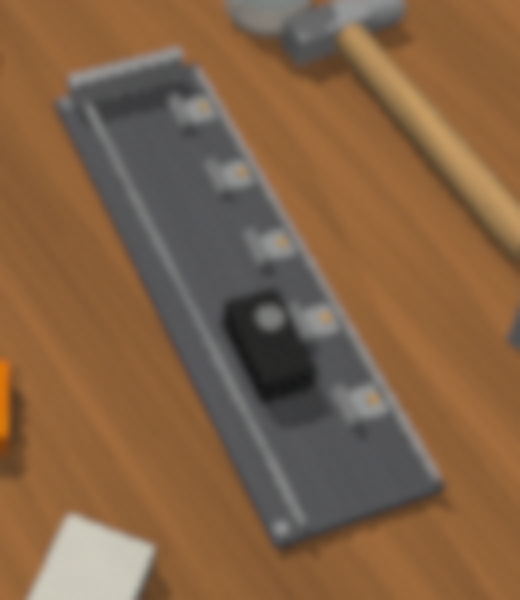

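The top crop confirms three pale boards, next to one orange and one pink look-alike. The hearth shows the rim line (215,163)–(667,243), five clips and the charcoal. Next I compute the hearth frame, tin and pump.

Run:
```python
from h import *
t=snap('top'); s=snap('side')
T=lambda u,v,z:onz(t,200+(u+.5)/4-.5,140+(v+.5)/4-.5,z)[:2].round(1)
S=lambda u,v,z:onz(s,270+(u+.5)/4-.5,180+(v+.5)/4-.5,z)[:2].round(1)
for n,a,b in(('rim',T(215,163,19),T(667,243,19)),('rimS',S(88,105,19),S(300,522,19)),('stop',T(210,52,32),T(190,180,32)),('stopS',S(182,52,32),S(70,82,32)),
 ('stoplow',T(215,165,8),T(235,80,8)),('openend',T(667,267,8),T(687,130,8)),('openS',S(275,548,8),S(443,487,8)),('edgeNear',T(180,185,8),T(667,267,8)),('rail',T(218,48,16),T(686,130,16)),('railS',S(197,68,16),S(441,487,16)),('clips',T(262,70,19),T(597,129,19)),('clipsS',S(203,107,19),S(372,400,19))):
    print(n,a,b,np.degrees(np.arctan2(*(b-a)[::-1])).round(1),np.linalg.norm(b-a).round(1))
for n,d in(('top',t),('side',s)):
    hsv=cv2.cvtColor(d['img'],cv2.COLOR_RGB2HSV); m=(hsv[:,:,2]<48).astype(np.uint8)
    cs,_=cv2.findContours(m,cv2.RETR_EXTERNAL,cv2.CHAIN_APPROX_NONE)
    for c in cs:
        x,y,w,h=cv2.boundingRect(c); a=cv2.contourArea(c)
        if 100<a<900 and 230<x<345 and 160<y<290:
            P=np.array([onz(d,*p[0],33)[:2] for p in c]); r=cv2.minAreaRect(P.astype(np.float32))
            print('char',n,x,y,w,h,a,np.round(r[0],1),np.round(r[1],1),r[2])
    # pump dish
    m=((hsv[:,:,1]<60)&(hsv[:,:,2]>130)).astype(np.uint8)
    cs,_=cv2.findContours(m,cv2.RETR_EXTERNAL,cv2.CHAIN_APPROX_NONE)
    for c in cs:
        x,y,w,h=cv2.boundingRect(c); a=cv2.contourArea(c)
        if a>150 and (145<x<185 and 170<y<215 if n=='top' else 215<x<250 and 115<y<150):
            P=np.array([onz(d,*p[0],124)[:2] for p in c]); r=cv2.minAreaRect(P.astype(np.float32)); print('dish',n,x,y,w,h,r)
    # tin
for n,d,pts in(('top',t,((400,166),(440,161),(448,206),(408,211))),('side',s,((411,328),(451,361),(412,402),(374,366)))):
    q=np.array([onz(d,*p,40)[:2] for p in pts]); print('tin',n,q.round(1).tolist(),q.mean(0))
```

```text
rim [605.5 127.9] [ 547.8 -184.3] -100.5 317.5
rimS [604.6 130.6] [ 546.7 -184.1] -100.4 320.0
stop [680.7 130.8] [591.2 144.4] 171.4 90.5
stopS [677.7 130.5] [598.4 144.1] 170.3 80.5
stoplow [606.3 128.4] [667.  114.3] -13.1 62.3
openend [ 532.5 -186.5] [ 630.  -204.5] -10.5 99.1
openS [ 530.5 -185.9] [ 632.7 -202.7] -9.3 103.6
edgeNear [592.2 152.7] [ 532.5 -186.5] -100.0 344.4
rail [688.  125.9] [ 628.2 -201.6] -100.3 332.9
railS [687.8 125.2] [ 627.6 -204.8] -100.3 335.4
clips [671.3  95.2] [ 628.5 -138.2] -100.4 237.3
clipsS [669.6  91.4] [ 627.4 -143. ] -100.2 238.2
char top 319 176 24 16 195.5 [593.9 -83.2] [60.3 35.9] 77.45913696289062
dish top 149 179 23 23 ((561.5548095703125, 353.8815612792969), (55.541629791259766, 54.155662536621094), 1.546364426612854)
char side 326 254 23 27 272.5 [591.3 -91.1] [67.9 36.9] 78.69019317626953
char side 330 161 17 14 165.5 [789.1 181.1] [56.3 45.4] 53.54907989501953
dish side 227 127 21 12 ((563.3107299804688, 357.130615234375), (48.66514205932617, 55.31707000732422), 60.40043640136719)
tin top [[639.9, -276.1], [653.9, -389.2], [528.0, -403.4], [515.0, -291.8]] [ 584.22100815 -340.1414676 ]
tin side [[631.1, -291.9], [651.7, -382.2], [535.2, -400.2], [517.0, -314.5]] [ 583.76204855 -347.1929125 ]
```

```bash
cat >> h.py <<'E'
from scipy.spatial.transform import Rotation as Ro
PSI=np.radians(-10.3)
XP=np.array([np.cos(PSI),np.sin(PSI)]); YP=np.array([-np.sin(PSI),np.cos(PSI)])
def rowp(a,b): return (604+a)*XP+(243+b)*YP   # hearth row_start frame -> world xy
def plan(*calls):
    """each call: list of (x,y,z,yawdeg); prints shift/turn numbers from the pose at call start"""
    st=read_state(); p=np.array(st['eef_pos']); R=Ro.from_euler('xyz',st['tool_rot'])
    print('t',round(st['clock'],1),'at',p.round(1),'yaw',np.degrees(st['tool_rot'][2]).round(1),'w',round(st['width'],1),'F',np.round(st['force'],1))
    for c in calls:
        for x,y,z,yw in c:
            Rt=Ro.from_euler('xyz',[np.pi,0,np.radians(yw)])
            d=R.inv().apply(np.array([x,y,z])-p)/300; r=(R.inv()*Rt).as_rotvec()/(np.pi/2)
            print(' '.join(f'{v:.3f}' for v in [*d,*r]), '| rows>=%.0f'%max(np.ceil(np.linalg.norm(d)*300/41.7),np.ceil(np.linalg.norm(r)*90/7.16)))
        p=np.array([x,y,z]);R=Rt; print('--')
E
python3 - <<'E'
from h import *
plan([(593,-84,230,168)],[(593,-84,60,168),(593,-84,24,168)],[(593,-84,150,168),(584,-343,150,168)],[(584,-343,75,168)])
E
```

```text
t 0.3 at [203.  617.3 245. ] yaw 161.8 w 85.1 F [-0.2  0.1 -0.1]
-1.965 -1.814 0.051 -0.000 -0.000 -0.069 | rows>=20
--
-0.000 -0.000 0.567 0.000 0.000 0.000 | rows>=5
-0.000 -0.000 0.687 0.000 0.000 0.000 | rows>=5
--
0.000 0.000 -0.420 0.000 0.000 0.000 | rows>=4
-0.150 -0.851 -0.420 0.000 0.000 0.000 | rows>=7
--
-0.000 -0.000 0.250 0.000 0.000 0.000 | rows>=2
--
```

>>> move_arm(
  rows="-0.983 -0.907 0.025 0 0 0 -1;-0.983 -0.907 0.025 0 0 0 -1;-0.983 -0.907 0.025 0 0 0 -1;-0.983 -0.907 0.025 0 0 0 -1;-0.983 -0.907 0.025 0 0 0 -1;-0.983 -0.907 0.025 0 0 0 -1;-0.983 -0.907 0.025 0 0 0 -1;-0.983 -0.907 0.025 0 0 0 -1;-0.983 -0.907 0.025 0 0 0 -1;-0.983 -0.907 0.025 0 0 0 -1;-0.983 -0.907 0.025 0 0 0 -1;-0.983 -0.907 0.025 0 0 0 -1",
)

```text
clock: 1.3
eef_pos: [399.1, 265.3, 238.0]
tool_rot: [3.141, 0.0, 2.819]
force: [0.6, 1.0, 0.6]
width: 85.4
gripper_force: 0.0
```

>>> move_arm(
  rows="-0.982 -0.907 0.025 0 0 -0.069 -1;-0.982 -0.907 0.025 0 0 -0.069 -1;-0.982 -0.907 0.025 0 0 -0.069 -1;-0.982 -0.907 0.025 0 0 -0.069 -1;-0.982 -0.907 0.025 0 0 -0.069 -1;-0.982 -0.907 0.025 0 0 -0.069 -1;-0.982 -0.907 0.025 0 0 -0.069 -1;-0.982 -0.907 0.025 0 0 -0.069 -1;-0.982 -0.907 0.025 0 0 -0.069 -1;-0.982 -0.907 0.025 0 0 -0.069 -1;-0.982 -0.907 0.025 0 0 -0.069 -1;-0.982 -0.907 0.025 0 0 -0.069 -1",
)

```text
clock: 2.3
eef_pos: [593.6, -83.5, 229.7]
tool_rot: [3.141, -0.0, 2.931]
force: [0.5, 0.3, 0.5]
width: 85.6
gripper_force: 0.0
```

>>> move_arm(
  rows="0 0 0.5 0 0 0 -1;0 0 0.5 0 0 0 -1;0 0 0.5 0 0 0 -1;0 0 0.5 0 0 0 -1;0 0 0.6 0 0 0 -1;0 0 0.685 0 0 0 -1;0 0 0.685 0 0 0 -1;0 0 0.685 0 0 0 -1;0 0 0.685 0 0 0 0.7;0 0 0.685 0 0 0 0.7;0 0 0.685 0 0 0 0.7;0 0 0.685 0 0 0 0.7",
)

```text
clock: 3.3
eef_pos: [594.7, -83.3, 27.3]
tool_rot: [3.141, 0.004, 2.932]
force: [-0.3, 1.4, 7.2]
width: 58.6
gripper_force: 65.7
```

>>> move_arm(
  rows="0 0 0 0 0 0 1;0 0 0 0 0 0 1;0 0 0 0 0 0 1;0 0 0 0 0 0 1;0 0 -0.1 0 0 0 1;0 0 -0.2 0 0 0 1;0 0 -0.3 0 0 0 1;0 0 -0.4 0 0 0 1;0 0 -0.4 0 0 0 1;0 0 -0.4 0 0 0 1",
)

```text
clock: 4.13
eef_pos: [594.7, -83.9, 148.0]
tool_rot: [3.141, 0.006, 2.932]
force: [-0.1, -0.2, -0.8]
width: 58.4
gripper_force: 64.9
```

>>> move_arm(
  rows="-0.15 -0.851 0 0 0 0 1;-0.15 -0.851 0 0 0 0 1;-0.15 -0.851 0 0 0 0 1;-0.15 -0.851 0 0 0 0 1;-0.15 -0.851 0 0 0 0 1;-0.15 -0.851 0 0 0 0 1;-0.15 -0.851 0 0 0 0 1;-0.15 -0.851 0 0 0 0 1;-0.15 -0.851 0 0 0 0 1;-0.15 -0.851 0 0 0 0 1",
)

```text
clock: 4.97
eef_pos: [584.0, -340.4, 144.0]
tool_rot: [3.139, -0.002, 2.934]
force: [-0.4, 0.7, -0.1]
width: 58.6
gripper_force: 64.9
```

Run:
```python
from h import *
print(read_state()['eef_pos'],read_state()['width'])
d=snap('top'); s=snap('side')
a=cv2.resize(d['img'][130:240,370:480],None,fx=3.5,fy=3.5); b=cv2.resize(s['img'][290:420,340:470],(385,385))
cv2.imwrite('pics/c3.png',np.hstack([a,b])[:,:,::-1])
```

```text
[ 584.01752979 -340.38846414  143.96236841] 58.5929192480366
```

View pics/c3.png

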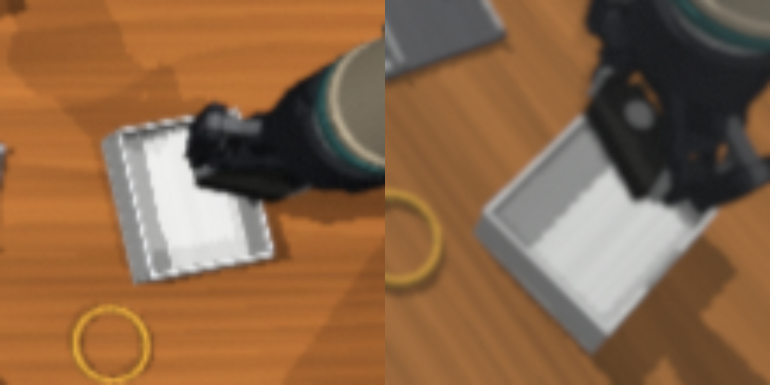

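The crop shows the gripper holding the charcoal above the tin, with the tin empty below. I'll turn so the fingers lie along the tin's long side, then set it down.

Run:
```python
from h import *
plan([(584,-343,120,97)],[(584,-343,27,97)])
```

```text
t 5.1 at [ 584.5 -340.1  144.4] yaw 168.2 w 58.5 F [-0.2 -0.1 -0.9]
-0.000 -0.010 0.081 0.001 -0.001 0.791 | rows>=10
--
-0.000 -0.000 0.310 0.000 0.000 0.000 | rows>=3
--
```

>>> move_arm(
  rows="0 -0.01 0.081 0 0 0.79 1;0 -0.01 0.081 0 0 0.79 1;0 -0.01 0.081 0 0 0.79 1;0 -0.01 0.081 0 0 0.79 1;0 -0.01 0.081 0 0 0.79 1;0 -0.01 0.081 0 0 0.79 1;0 -0.01 0.081 0 0 0.79 1;0 -0.01 0.081 0 0 0.79 1;0 -0.01 0.081 0 0 0.79 1;0 -0.01 0.081 0 0 0.79 1;0 -0.01 0.081 0 0 0.79 1;0 -0.01 0.081 0 0 0.79 1",
)

```text
clock: 6.07
eef_pos: [583.9, -344.0, 120.4]
tool_rot: [-3.141, -0.001, 1.697]
force: [-0.4, 1.1, -0.1]
width: 58.3
gripper_force: 64.9
```

>>> move_arm(
  rows="0 0 0.1 0 0 0 1;0 0 0.2 0 0 0 1;0 0 0.25 0 0 0 1;0 0 0.3 0 0 0 1;0 0 0.31 0 0 0 1;0 0 0.31 0 0 0 1;0 0 0.31 0 0 0 -0.6;0 0 0.31 0 0 0 -0.6;0 0 0.31 0 0 0 -0.6;0 0 0.31 0 0 0 -0.6",
)

```text
clock: 6.9
eef_pos: [584.0, -346.1, 28.7]
tool_rot: [3.14, 0.001, 1.691]
force: [-0.5, -1.4, 1.0]
width: 68.4
gripper_force: 0.0
```

>>> move_arm(
  rows="0 0 -0.2 0 0 0 -0.6;0 0 -0.4 0 0 0 -0.6;0 0 -0.6 0 0 0 -1;0 0 -0.6 0 0 0 -1;0 0 -0.6 0 0 0 -1;0 0 -0.6 0 0 0 -1",
)

```text
clock: 7.4
eef_pos: [585.8, -347.7, 213.8]
tool_rot: [3.133, 0.006, 1.691]
force: [-0.3, -0.9, -0.4]
width: 85.6
gripper_force: 0.0
```

Run:
```python
from h import *
d=snap('top'); s=snap('side')
a=cv2.resize(d['img'][130:240,370:480],None,fx=3.5,fy=3.5); b=cv2.resize(s['img'][290:420,340:470],(385,385))
cv2.imwrite('pics/c4.png',np.hstack([a,b])[:,:,::-1])
plan([(431,-155.7,150,66.8)],[(431,-155.7,150,-23.2)])
```

```text
t 7.5 at [ 583.5 -345.6  208.4] yaw 96.9 w 85.8 F [-0.2 -0.1 -0. ]
0.690 -0.429 0.194 0.001 0.000 0.335 | rows>=7
--
0.000 0.000 0.000 -0.000 -0.000 1.000 | rows>=13
--
```

View pics/c4.png

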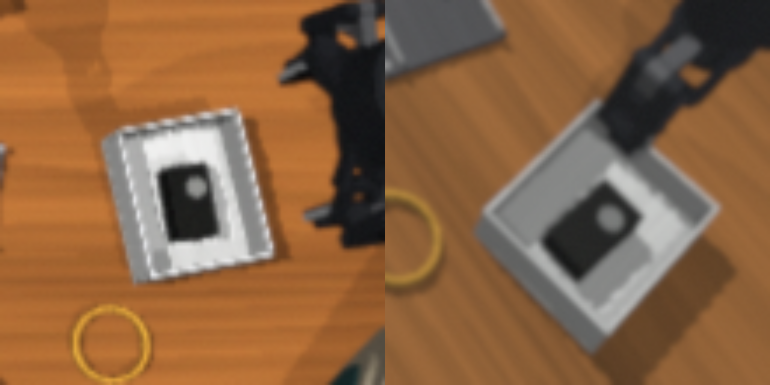

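The charcoal lies flat in the tin. Now board A at top (358,243), which is at world (431,-156) with yaw 37.

Run:
```python
from h import *
print(rowp(0,-38))
x,y=rowp(0,-36)
plan([(431,-155.7,100,36.8)],[(431,-155.7,33,36.8)],[(431,-155.7,110,36.8)],[((431+x)/2,(-156+y)/2,110,79.7)],[(x,y,110,79.7)])
```

```text
[630.92101701  93.69989485]
t 7.5 at [ 583.5 -345.6  208.4] yaw 96.9 w 85.8 F [-0.2 -0.1 -0. ]
0.690 -0.429 0.360 0.001 -0.000 0.668 | rows>=9
--
-0.000 -0.000 0.223 0.000 0.000 0.000 | rows>=2
--
0.000 0.000 -0.257 0.000 0.000 0.000 | rows>=2
--
0.518 -0.135 -0.000 -0.000 0.000 -0.477 | rows>=6
--
0.472 0.253 0.000 0.000 0.000 0.000 | rows>=4
--
```

>>> move_arm(
  rows="0.69 -0.429 0.36 0 0 0.668 -1;0.69 -0.429 0.36 0 0 0.668 -1;0.69 -0.429 0.36 0 0 0.668 -1;0.69 -0.429 0.36 0 0 0.668 -1;0.69 -0.429 0.36 0 0 0.668 -1;0.69 -0.429 0.36 0 0 0.668 -1;0.69 -0.429 0.36 0 0 0.668 -1;0.69 -0.429 0.36 0 0 0.668 -1;0.69 -0.429 0.36 0 0 0.668 -1;0.69 -0.429 0.36 0 0 0.668 -1;0.69 -0.429 0.36 0 0 0.668 -1;0.69 -0.429 0.36 0 0 0.668 -1",
)

```text
clock: 8.5
eef_pos: [430.3, -155.6, 99.0]
tool_rot: [-3.141, 0.001, 0.643]
force: [0.2, -0.6, -0.1]
width: 85.1
gripper_force: 0.0
```

Run:
```python
from h import *
plan([(431,-155.7,33,36.8)])
d=snap('top')
hsv=cv2.cvtColor(d['img'],cv2.COLOR_RGB2HSV)
m=((hsv[:,:,1]<50)&(hsv[:,:,2]>185)).astype(np.uint8)
cs,_=cv2.findContours(m,cv2.RETR_EXTERNAL,cv2.CHAIN_APPROX_NONE)
for c in cs:
    if 150<cv2.contourArea(c)<1200:
        P=np.array([onz(d,*p[0],22)[:2] for p in c]); print(np.round(cv2.minAreaRect(P.astype(np.float32))[0],1))
```

```text
t 8.5 at [ 430.3 -155.6   99. ] yaw 36.9 w 85.1 F [ 0.2 -0.6 -0.1]
0.002 0.002 0.220 -0.001 0.001 0.001 | rows>=2
--
[27.2 79.5]
[ 161.1 -313.7]
[ 169.7 -270.5]
[274.  -9.]
[288.1  23.8]
[376.1 212.9]
[418.1  95.9]
[579.3 380.7]
[ 586.6 -350.7]
[ 693.9 -728.9]
```

>>> move_arm(
  rows="0 0 0.12 0 0 0 -1;0 0 0.22 0 0 0 -1;0 0 0.22 0 0 0 -1;0 0 0.22 0 0 0 -1;0 0 0.22 0 0 0 1;0 0 0.22 0 0 0 1;0 0 0.22 0 0 0 1;0 0 0.22 0 0 0 1;0 0 0.22 0 0 0 1;0 0 0.22 0 0 0 1;0 0 0.22 0 0 0 1;0 0 0.22 0 0 0 1",
)

```text
clock: 9.55
eef_pos: [433.1, -155.8, 36.0]
tool_rot: [3.138, -0.004, 0.642]
force: [1.3, 1.6, 21.5]
width: 0.4
gripper_force: 10.8
```

>>> move_arm(
  rows="0 0 -0.1 0 0 0 1;0 0 -0.2 0 0 0 1;0 0 -0.257 0 0 0 1;0 0 -0.257 0 0 0 1;0 0 -0.257 0 0 0 1",
)

```text
clock: 9.97
eef_pos: [431.6, -155.4, 111.7]
tool_rot: [3.139, -0.002, 0.643]
force: [0.3, -0.2, -0.5]
width: -0.4
gripper_force: 0.0
```

>>> move_arm(
  rows="0.518 -0.135 0 0 0 -0.477 1;0.518 -0.135 0 0 0 -0.477 1;0.518 -0.135 0 0 0 -0.477 1;0.518 -0.135 0 0 0 -0.477 1;0.518 -0.135 0 0 0 -0.477 1;0.518 -0.135 0 0 0 -0.477 1;0.518 -0.135 0 0 0 -0.477 1;0.518 -0.135 0 0 0 -0.477 1;0.518 -0.135 0 0 0 -0.477 1;0.518 -0.135 0 0 0 -0.477 1",
)

```text
clock: 10.8
eef_pos: [530.4, -30.7, 110.2]
tool_rot: [-3.141, 0.0, 1.388]
force: [0.1, -0.0, -0.2]
width: -0.0
gripper_force: 0.0
```

>>> move_arm(
  rows="0.472 0.253 0 0 0 0 1;0.472 0.253 0 0 0 0 1;0.472 0.253 0 0 0 0 1;0.472 0.253 0 0 0 0 1;0.472 0.253 0 0 0 0 1;0.472 0.253 0 0 0 0 1;0.472 0.253 0 0 0 0 1",
)

```text
clock: 11.38
eef_pos: [630.1, 94.6, 110.2]
tool_rot: [-3.141, 0.001, 1.39]
force: [-0.5, -0.4, -0.6]
width: 0.2
gripper_force: 0.0
```

Run:
```python
from h import *
x,y=rowp(0,-36)
plan([(x,y,50,79.7)])
d=snap('top'); s=snap('side')
a=cv2.resize(d['img'][130:230,200:400],(700,350)); b=cv2.resize(s['img'][170:330,230:400],(264,248)); c=np.zeros((350,0,3),np.uint8)
cv2.imwrite('pics/c5.png',np.vstack([cv2.copyMakeBorder(b,0,0,0,436,0),a])[:,:,::-1])
```

```text
t 11.4 at [630.1  94.6 110.2] yaw 79.6 w 0.2 F [-0.5 -0.4 -0.6]
0.005 0.004 0.201 -0.001 0.001 -0.001 | rows>=2
--
```

View pics/c5.png

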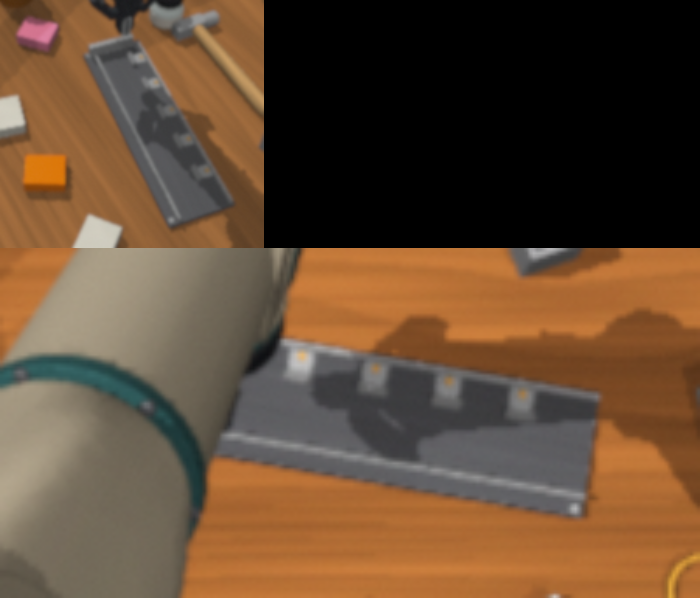

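The grip missed: the fingers closed above the board. With the jaws shut, the tips are 14 mm ahead of the TCP, and open jaws sit farther back, so the grasp has to go lower. The crop shows an empty gripper over the hearth. I'll go back to board A.

```bash
cat >> h.py <<'E'
def boards():
    for n in('top','side'):
        d=get_image(n); hsv=cv2.cvtColor(d['img'],cv2.COLOR_RGB2HSV)
        m=((hsv[:,:,1]<50)&(hsv[:,:,2]>185)).astype(np.uint8)
        cs,_=cv2.findContours(m,cv2.RETR_EXTERNAL,cv2.CHAIN_APPROX_NONE)
        for c in cs:
            if 100<cv2.contourArea(c)<1200:
                P=np.array([onz(d,*p[0],22)[:2] for p in c]); r=cv2.minAreaRect(P.astype(np.float32))
                a=r[2] if r[1][0]>r[1][1] else r[2]-90
                if r[0][0]>300 and r[0][0]<700 and abs(r[0][1])<300: print(n,np.round(r[0],1),np.round(r[1],1),'long',round(a%180,1))
E
python3 - <<'E'
from h import *
boards()
plan([(431,-155.7,110,36.8)],[(431,-155.7,19,36.8)])
E
```

```text
top [417.9  96.3] [60.1 49.4] long 75.4
top [ 430.9 -155.4] [60.4 50.1] long 36.6
side [ 431.5 -155.6] [57.8 47.6] long 36.4
side [417.5  97.2] [57.6 47.2] long 74.5
t 11.6 at [630.3  93.8 110.8] yaw 79.5 w 0.2 F [-0.4  0.2 -0.7]
-0.939 -0.502 0.003 -0.000 0.000 0.475 | rows>=8
--
-0.000 -0.000 0.303 0.000 0.000 0.000 | rows>=3
--
```

>>> move_arm(
  rows="-0.119 -0.698 0 0 0 0.05 -1;-0.119 -0.698 0 0 0 0.05 -1;-0.119 -0.698 0 0 0 0.05 -1;-0.119 -0.698 0 0 0 0.05 -1;-0.119 -0.698 0 0 0 0.05 -1;-0.119 -0.698 0 0 0 0.05 -1;-0.119 -0.698 0 0 0 0.05 -1;-0.119 -0.698 0 0 0 0.05 -1;-0.119 -0.698 0 0 0 0.05 -1",
)

```text
clock: 12.33
eef_pos: [420.8, 97.7, 111.0]
tool_rot: [3.139, -0.001, 1.312]
force: [-0.1, 0.0, 0.5]
width: 85.8
gripper_force: 0.0
```

>>> move_arm(
  rows="0 0 0.1 0 0 0 -1;0 0 0.2 0 0 0 -1;0 0 0.3 0 0 0 -1;0 0 0.3 0 0 0 -1;0 0 0.3 0 0 0 -1;0 0 0.3 0 0 0 -0.1;0 0 0.3 0 0 0 0.2;0 0 0.3 0 0 0 1;0 0 0.3 0 0 0 1;0 0 0.3 0 0 0 1",
)

```text
clock: 13.17
eef_pos: [421.2, 98.7, 23.8]
tool_rot: [-3.14, 0.0, 1.31]
force: [-0.9, 0.1, 6.3]
width: 48.3
gripper_force: 62.4
```

>>> move_arm(
  rows="0 0 -0.1 0 0 0 1;0 0 -0.2 0 0 0 1;0 0 -0.2 0 0 0 1;0 0 -0.2 0 0 0 1;0 0 -0.2 0 0 0 1",
)

```text
clock: 13.58
eef_pos: [420.7, 99.1, 82.9]
tool_rot: [-3.138, 0.001, 1.313]
force: [-0.7, -0.2, -1.0]
width: 48.1
gripper_force: 63.2
```

Run:
```python
from h import *
s=snap('side')
cv2.imwrite('pics/c6.png',cv2.resize(s['img'][170:270,180:280][:,:,::-1],None,fx=5,fy=5,interpolation=cv2.INTER_CUBIC))
x,y=rowp(0,-36)
plan([(x,y,90,79.7)],[(x,y,40,79.7)])
```

```text
t 13.6 at [420.3  98.9  82.4] yaw 75.2 w 48.3 F [-0.   0.3 -1.3]
0.169 0.683 -0.029 -0.003 0.001 -0.050 | rows>=6
--
-0.000 -0.000 0.167 0.000 0.000 0.000 | rows>=2
--
```

View pics/c6.png

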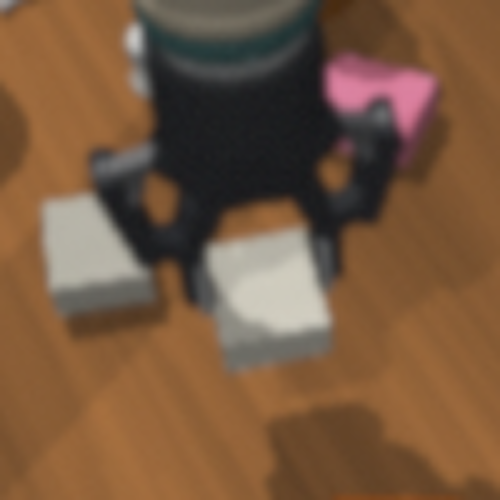

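The crop shows the board held level in the jaws, with board C at its left. I'll carry it to the stop end.

>>> move_arm(
  rows="0.169 0.683 -0.029 0 0 -0.05 1;0.169 0.683 -0.029 0 0 -0.05 1;0.169 0.683 -0.029 0 0 -0.05 1;0.169 0.683 -0.029 0 0 -0.05 1;0.169 0.683 -0.029 0 0 -0.05 1;0.169 0.683 -0.029 0 0 -0.05 1;0.169 0.683 -0.029 0 0 -0.05 1;0.169 0.683 -0.029 0 0 -0.05 1;0.169 0.683 -0.029 0 0 -0.05 1;0.169 0.683 -0.029 0 0 -0.05 1",
)

```text
clock: 14.47
eef_pos: [629.9, 95.3, 89.9]
tool_rot: [-3.135, 0.001, 1.39]
force: [0.1, 0.6, -1.8]
width: 48.1
gripper_force: 63.2
```

>>> move_arm(
  rows="0 0 0.06 0 0 0 1;0 0 0.12 0 0 0 1;0 0 0.15 0 0 0 1;0 0 0.17 0 0 0 1;0 0 0.18 0 0 0 1;0 0 0.18 0 0 0 1",
)

```text
clock: 14.97
eef_pos: [629.8, 95.5, 36.4]
tool_rot: [-3.134, 0.001, 1.391]
force: [-3.6, 1.3, -0.5]
width: 48.6
gripper_force: 63.2
```

>>> move_arm(
  rows="0 0 0 0 0 0 -0.5;0 0 0 0 0 0 -0.8;0 0 0 0 0 0 -0.8;0 0 -0.12 0 0 0 -0.8;0 0 -0.12 0 0 0 -0.8;-0.01 0 -0.12 0 0 0 1;-0.01 0 -0.12 0 0 0 1;-0.01 0 -0.12 0 0 0 1;-0.01 0 -0.12 0 0 0 1;-0.01 0 -0.12 0 0 0 1;-0.01 0 -0.12 0 0 0 1",
)

```text
clock: 15.88
eef_pos: [630.8, 92.1, 72.0]
tool_rot: [-3.137, 0.002, 1.391]
force: [-0.3, -0.6, 0.2]
width: 3.6
gripper_force: 0.0
```

>>> move_arm(
  rows="0 0 0.04 0 0 0 1;0 0 0.07 0 0 0 1;0 0 0.08 0 0 0 1;0 0 0.085 0 0 0 1;0 0 0.09 0 0 0 1;0 0 0.09 0 0 0 1;0 0 0.09 0 0 0 1",
)

```text
clock: 16.47
eef_pos: [631.0, 92.3, 47.0]
tool_rot: [-3.137, 0.0, 1.391]
force: [-4.6, 1.6, 15.8]
width: 0.4
gripper_force: 7.6
```

>>> move_arm(
  rows="0 0 0.004 0 0 0 1;0 0 0.004 0 0 0 1;0 0 0.004 0 0 0 1",
)

```text
clock: 16.72
eef_pos: [631.2, 92.4, 46.6]
tool_rot: [-3.138, -0.0, 1.391]
force: [-4.9, 0.9, 20.3]
width: -0.3
gripper_force: 9.9
```

Run:
```python
from h import *
print(read_state()['force'],read_state()['eef_pos'])
s=snap('side')
cv2.imwrite('pics/c7.png',cv2.resize(s['img'][170:270,260:360][:,:,::-1],None,fx=6,fy=6,interpolation=cv2.INTER_CUBIC))
```

```text
[-4.87055261  0.91591149 20.3425484 ] [631.19861651  92.35507831  46.56109314]
```

View pics/c7.png

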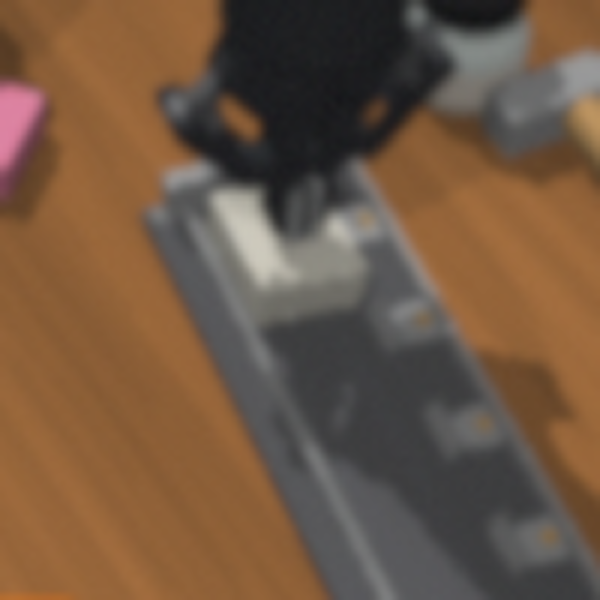

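The crop shows the board in the tray at the stop end, but the TCP height says it is still about 2.5 mm proud. I'll lift and press again on the clip side, then on the rim side.

>>> move_arm(
  rows="0 0 -0.04 0 0 0 1;0 0 -0.04 0 0 0 1;0 0.03 -0.04 0 0 0 1;0 0.03 -0.02 0 0 0 1;0 0.03 -0.01 0 0 0 1;0 0.03 -0.004 0 0 0 1;0 0.03 -0.002 0 0 0 1;0 0.03 -0.002 0 0 0 1",
)

```text
clock: 17.43
eef_pos: [639.6, 90.3, 45.8]
tool_rot: [-3.137, 0.001, 1.391]
force: [-2.9, 0.4, 12.6]
width: -0.1
gripper_force: 6.1
```

>>> move_arm(
  rows="0 0 -0.04 0 0 0 1;0 -0.06 -0.04 0 0 0 1;0 -0.06 -0.04 0 0 0 1;0 -0.06 -0.02 0 0 0 1;0 -0.06 -0.01 0 0 0 1;0 -0.06 -0.004 0 0 0 1;0 -0.06 -0.002 0 0 0 1;0 -0.06 -0.002 0 0 0 1",
)

```text
clock: 18.1
eef_pos: [622.2, 93.7, 44.7]
tool_rot: [-3.137, 0.002, 1.391]
force: [0.1, -0.7, -0.6]
width: 0.3
gripper_force: 0.0
```

>>> move_arm(
  rows="0 0 -0.04 0 0 0 1;0 0.07 -0.04 0 0 0 1;0 0.07 -0.04 0 0 0 1;0 0.07 -0.02 0 0 0 1;0 0.07 -0.005 0 0 0 1;0 0.07 0 0 0 0 1;0 0.07 0.004 0 0 0 1;0 0.07 0.008 0 0 0 1;0 0.07 0.01 0 0 0 1;0 0.07 0.01 0 0 0 1",
)

```text
clock: 18.93
eef_pos: [641.2, 90.3, 44.1]
tool_rot: [-3.135, 0.0, 1.391]
force: [-4.8, 0.8, 15.1]
width: -0.1
gripper_force: 7.7
```

>>> move_arm(
  rows="0 0 -0.04 0 0 0 1;0 -0.07 -0.04 0 0 0 1;0 -0.07 -0.04 0 0 0 1;0 -0.07 -0.02 0 0 0 1;0 -0.07 -0.01 0 0 0 1;0 -0.07 -0.004 0 0 0 1;0 -0.07 0.002 0 0 0 1;0 -0.07 0.002 0 0 0 1",
)

```text
clock: 19.6
eef_pos: [622.4, 93.9, 44.1]
tool_rot: [-3.137, -0.0, 1.391]
force: [-7.0, 1.4, 20.9]
width: -0.1
gripper_force: 10.6
```

>>> move_arm(
  rows="0 0 -0.1 0 0 0 1;0 0 -0.25 0 0 0 -1;0 0 -0.25 0 0 0 -1;0 0 -0.25 0 0 0 -1",
)

```text
clock: 19.93
eef_pos: [625.0, 93.3, 119.4]
tool_rot: [3.14, 0.001, 1.391]
force: [-0.5, 0.4, -0.1]
width: 35.8
gripper_force: 0.0
```

Run:
```python
from h import *
boards()
plan([(431.2,-155.5,110,36.5)],[(431.2,-155.5,19,36.5)])
```

```text
top [376. 213.] [58.  48.8] long 73.0
top [ 402.8 -162.2] [60.6 50.5] long 36.9
top [625.3  75.6] [25.9 49.2] long 170.2
side [ 403.6 -162.6] [57.5 47.5] long 36.8
side [632.1  98.2] [54.6 47.7] long 78.1
t 20.0 at [622.4  93.9 116.2] yaw 79.7 w 50.6 F [ 0.1 -0.3 -0.3]
-0.932 -0.479 0.024 -0.002 0.002 0.480 | rows>=8
--
0.000 -0.000 0.303 0.000 0.000 0.000 | rows>=3
--
```

Board A has been knocked to (403,-162), so I aim there.

>>> move_arm(
  rows="-0.971 -0.567 0.024 0 0 0.478 -1;-0.971 -0.567 0.024 0 0 0.478 -1;-0.971 -0.567 0.024 0 0 0.478 -1;-0.971 -0.567 0.024 0 0 0.478 -1;-0.971 -0.567 0.024 0 0 0.478 -1;-0.971 -0.567 0.024 0 0 0.478 -1;-0.971 -0.567 0.024 0 0 0.478 -1;-0.971 -0.567 0.024 0 0 0.478 -1;-0.971 -0.567 0.024 0 0 0.478 -1;-0.971 -0.567 0.024 0 0 0.478 -1;-0.971 -0.567 0.024 0 0 0.478 -1;-0.971 -0.567 0.024 0 0 0.478 -1",
)

```text
clock: 21.03
eef_pos: [403.8, -161.1, 110.1]
tool_rot: [-3.139, 0.004, 0.643]
force: [0.0, -0.2, 0.3]
width: 85.2
gripper_force: 0.0
```

Run:
```python
from h import *
boards()
plan([(403.2,-162.4,20,36.8)])
```

```text
top [329.7 161.8] [ 29.7 149.8] long 159.7
top [353.2 214.7] [ 72.3 123.7] long 159.4
top [629.3  92.9] [59.5 50.1] long 80.1
side [ 403.4 -162.8] [57.1 47. ] long 36.6
side [375.  214.3] [57.6 46.3] long 68.4
t 21.1 at [ 404.  -161.   110.4] yaw 36.9 w 85.2 F [-0.8 -0.3 -0.4]
-0.004 0.003 0.301 -0.002 0.003 0.001 | rows>=3
--
```

>>> move_arm(
  rows="-0.004 0.003 0.1 0 0 0 -1;-0.004 0.003 0.2 0 0 0 -1;-0.004 0.003 0.3 0 0 0 -1;-0.004 0.003 0.3 0 0 0 -1;-0.004 0.003 0.3 0 0 0 -1;-0.004 0.003 0.3 0 0 0 -0.1;-0.004 0.003 0.3 0 0 0 0.2;-0.004 0.003 0.3 0 0 0 1;-0.004 0.003 0.3 0 0 0 1;-0.004 0.003 0.3 0 0 0 1",
)

```text
clock: 21.97
eef_pos: [403.0, -165.0, 22.5]
tool_rot: [3.139, 0.005, 0.641]
force: [-1.0, -0.3, 8.0]
width: 48.3
gripper_force: 61.5
```

>>> move_arm(
  rows="0 0 -0.1 0 0 0 1;0 0 -0.25 0 0 0 1;0 0 -0.25 0 0 0 1;0 0 -0.25 0 0 0 1;0 0 -0.25 0 0 0 1;0 0 -0.25 0 0 0 1",
)

```text
clock: 22.47
eef_pos: [402.3, -163.1, 95.4]
tool_rot: [-3.139, 0.004, 0.642]
force: [0.2, 0.2, -1.0]
width: 48.6
gripper_force: 63.7
```

Run:
```python
from h import *
x,y=rowp(0,-105)
p=read_state()['eef_pos']
plan([((p[0]+x)/2,(p[1]+y)/2,95,79.7)],[(x,y,90,79.7)])
```

```text
t 22.5 at [ 402.3 -163.1   95.4] yaw 36.8 w 48.6 F [ 0.2  0.2 -1. ]
0.480 -0.039 -0.000 -0.003 0.002 -0.477 | rows>=6
--
0.377 0.298 0.017 0.000 0.000 0.000 | rows>=4
--
```

>>> move_arm(
  rows="0.48 -0.039 0 0 0 -0.477 1;0.48 -0.039 0 0 0 -0.477 1;0.48 -0.039 0 0 0 -0.477 1;0.48 -0.039 0 0 0 -0.477 1;0.48 -0.039 0 0 0 -0.477 1;0.48 -0.039 0 0 0 -0.477 1;0.48 -0.039 0 0 0 -0.477 1;0.48 -0.039 0 0 0 -0.477 1;0.48 -0.039 0 0 0 -0.477 1;0.48 -0.039 0 0 0 -0.477 1",
)

```text
clock: 23.3
eef_pos: [510.5, -68.9, 95.0]
tool_rot: [-3.137, 0.002, 1.386]
force: [0.2, 0.4, -1.4]
width: 48.0
gripper_force: 63.6
```

>>> move_arm(
  rows="0.377 0.298 0.017 0 0 0 1;0.377 0.298 0.017 0 0 0 1;0.377 0.298 0.017 0 0 0 1;0.377 0.298 0.017 0 0 0 1;0.377 0.298 0.017 0 0 0 1;0.377 0.298 0.017 0 0 0 1;0.377 0.298 0.017 0 0 0 1;0.377 0.298 0.017 0 0 0 1",
)

```text
clock: 23.97
eef_pos: [618.1, 24.9, 89.7]
tool_rot: [-3.137, 0.003, 1.387]
force: [0.3, -0.6, -1.2]
width: 48.2
gripper_force: 63.7
```

Run:
```python
from h import *
x,y=rowp(-1,-105)
plan([(x,y,36,79.7)])
boards()
```

```text
t 24.0 at [618.1  24.9  89.7] yaw 79.4 w 48.2 F [ 0.3 -0.6 -1.2]
0.010 -0.001 0.179 -0.003 0.002 -0.003 | rows>=2
--
top [381.2 262.9] [169.9  27.6] long 2.7
side [376.  223.6] [39.3 43.8] long 163.2
side [659.8  64.2] [44.  46.7] long 158.6
```

>>> move_arm(
  rows="0.01 0 0.06 0 0 0 1;0.01 0 0.12 0 0 0 1;0.01 0 0.15 0 0 0 1;0.01 0 0.17 0 0 0 1;0.01 0 0.18 0 0 0 1;0.01 0 0.18 0 0 0 1",
)

```text
clock: 24.57
eef_pos: [618.1, 29.2, 35.5]
tool_rot: [-3.134, 0.002, 1.389]
force: [-3.9, 0.9, -0.0]
width: 48.1
gripper_force: 63.7
```

>>> move_arm(
  rows="0 0 0 0 0 0 -0.5;0 0 0 0 0 0 -0.8;0 0 0 0 0 0 -0.8;0 0 -0.12 0 0 0 -0.8;0 0 -0.12 0 0 0 -0.8;0.006 0 -0.12 0 0 0 1;0.006 0 -0.12 0 0 0 1;0.006 0.04 -0.12 0 0 0 1;0.006 0.04 -0.12 0 0 0 1;0.006 0.04 -0.12 0 0 0 1;0.006 0.04 -0.12 0 0 0 1;0.006 0.04 -0.12 0 0 0 1",
)

```text
clock: 25.57
eef_pos: [631.1, 29.3, 71.2]
tool_rot: [-3.136, 0.002, 1.389]
force: [-0.4, 0.1, -0.1]
width: -0.2
gripper_force: 0.0
```

>>> move_arm(
  rows="0 0 0.04 0 0 0 1;0 0 0.07 0 0 0 1;0 0 0.085 0 0 0 1;0 0 0.09 0 0 0 1;0 0 0.095 0 0 0 1;0 0 0.1 0 0 0 1;0 0 0.1 0 0 0 1",
)

```text
clock: 26.15
eef_pos: [631.2, 29.6, 45.5]
tool_rot: [-3.136, -0.002, 1.39]
force: [-10.5, 3.0, 34.8]
width: -0.0
gripper_force: 16.3
```

>>> move_arm(
  rows="0 0 -0.04 0 0 0 1;0 -0.07 -0.04 0 0 0 1;0 -0.07 -0.04 0 0 0 1;0 -0.07 -0.02 0 0 0 1;0 -0.07 -0.01 0 0 0 1;0 -0.07 -0.004 0 0 0 1;0 -0.07 0.002 0 0 0 1;0 -0.07 0.002 0 0 0 1",
)

```text
clock: 26.82
eef_pos: [611.4, 33.0, 44.0]
tool_rot: [-3.137, -0.001, 1.389]
force: [-9.3, 2.1, 33.1]
width: -0.1
gripper_force: 16.3
```

>>> move_arm(
  rows="0 0 -0.04 0 0 0 1;0 0.075 -0.04 0 0 0 1;0 0.075 -0.04 0 0 0 1;0 0.075 -0.025 0 0 0 1;0 0.075 -0.015 0 0 0 1;0 0.075 -0.008 0 0 0 1;0 0.075 -0.005 0 0 0 1;0 0.075 -0.005 0 0 0 1",
)

```text
clock: 27.48
eef_pos: [632.9, 28.8, 44.1]
tool_rot: [-3.137, 0.001, 1.389]
force: [-4.7, 0.1, 19.7]
width: -0.0
gripper_force: 9.3
```

>>> move_arm(
  rows="0 0 -0.04 0 0 0 1;0 -0.075 -0.04 0 0 0 1;0 -0.075 -0.04 0 0 0 1;0 -0.075 -0.02 0 0 0 1;0 -0.075 -0.01 0 0 0 1;0 -0.075 -0.003 0 0 0 1;0 -0.075 0 0 0 0 1;0 -0.075 0 0 0 0 1",
)

```text
clock: 28.15
eef_pos: [611.1, 33.1, 44.0]
tool_rot: [-3.137, 0.0, 1.39]
force: [-6.3, 1.4, 19.6]
width: 0.0
gripper_force: 9.6
```

Both sides are seated at 44. Next is board C.

>>> move_arm(
  rows="0 0 -0.1 0 0 0 1;0 0 -0.25 0 0 0 -1;0 0 -0.25 0 0 0 -1;0 0 -0.25 0 0 0 -1",
)

```text
clock: 28.48
eef_pos: [613.9, 32.6, 119.7]
tool_rot: [3.14, 0.001, 1.39]
force: [0.1, -0.3, -0.8]
width: 35.9
gripper_force: 0.0
```

Run:
```python
from h import *
boards()
plan([(375.6,213.8,110,72)],[(375.6,213.8,20,72)])
```

```text
top [302.8 296.5] [172.4  30.6] long 3.7
side [621.6  36.7] [57.3 47. ] long 80.6
side [618.4 100. ] [27.4 56.8] long 95.1
t 28.6 at [611.2  33.3 116.7] yaw 79.6 w 50.4 F [ 0.2  1.3 -0.2]
0.451 -0.881 0.026 -0.003 0.001 0.085 | rows>=8
--
0.000 -0.000 0.300 0.000 0.000 0.000 | rows>=3
--
```

>>> move_arm(
  rows="0.451 -0.881 0.02 0 0 0.085 -1;0.451 -0.881 0.02 0 0 0.085 -1;0.451 -0.881 0.02 0 0 0.085 -1;0.451 -0.881 0.02 0 0 0.085 -1;0.451 -0.881 0.02 0 0 0.085 -1;0.451 -0.881 0.02 0 0 0.085 -1;0.451 -0.881 0.02 0 0 0.085 -1;0.451 -0.881 0.02 0 0 0.085 -1;0.451 -0.881 0.02 0 0 0.085 -1;0.451 -0.881 0.02 0 0 0.085 -1",
)

```text
clock: 29.42
eef_pos: [376.0, 213.4, 111.7]
tool_rot: [-3.138, 0.004, 1.257]
force: [0.6, 0.5, -0.8]
width: 85.3
gripper_force: 0.0
```

Run:
```python
from h import *
boards()
plan([(375.7,213.6,20,72.5)])
```

```text
top [372.3 191.7] [53.2 24.1] long 0.4
top [624.2  61.4] [123.9  51.6] long 79.7
side [621.7  36.6] [57.2 46.9] long 80.4
side [632.6  97.9] [55.8 47. ] long 80.4
t 29.5 at [377.4 212.5 112.1] yaw 71.8 w 85.0 F [ 0.8  0.  -0.8]
0.003 -0.006 0.307 -0.001 0.002 -0.007 | rows>=3
--
```

>>> move_arm(
  rows="0 -0.006 0.1 0 0 -0.007 -1;0 -0.006 0.2 0 0 -0.007 -1;0 -0.006 0.307 0 0 -0.007 -1;0 -0.006 0.307 0 0 -0.007 -1;0 -0.006 0.307 0 0 -0.007 -1;0 -0.006 0.307 0 0 -0.007 -0.1;0 -0.006 0.307 0 0 -0.007 0.2;0 -0.006 0.307 0 0 -0.007 1;0 -0.006 0.307 0 0 -0.007 1;0 -0.006 0.307 0 0 -0.007 1",
)

```text
clock: 30.35
eef_pos: [375.9, 215.0, 23.1]
tool_rot: [-3.14, 0.001, 1.265]
force: [-1.0, -0.6, 8.3]
width: 48.0
gripper_force: 61.6
```

>>> move_arm(
  rows="0 0 -0.1 0 0 0 1;0 0 -0.25 0 0 0 1;0 0 -0.25 0 0 0 1;0 0 -0.25 0 0 0 1;0 0 -0.25 0 0 0 1;0 0 -0.25 0 0 0 1",
)

```text
clock: 30.85
eef_pos: [374.2, 215.2, 96.0]
tool_rot: [-3.135, 0.003, 1.268]
force: [-0.1, -0.7, -1.3]
width: 48.1
gripper_force: 63.4
```

Run:
```python
from h import *
x,y=rowp(-1,-172)
p=read_state()['eef_pos']
plan([((p[0]+x)/2,(p[1]+y)/2,95,79.7)],[(x,y,90,79.7)])
```

```text
t 30.9 at [374.2 215.2  96. ] yaw 72.6 w 48.1 F [-0.1 -0.7 -1.3]
-0.287 0.495 0.001 -0.004 0.002 -0.079 | rows>=5
--
-0.346 0.455 0.017 0.000 0.000 0.000 | rows>=5
--
```

>>> move_arm(
  rows="-0.287 0.495 0 0 0 -0.079 1;-0.287 0.495 0 0 0 -0.079 1;-0.287 0.495 0 0 0 -0.079 1;-0.287 0.495 0 0 0 -0.079 1;-0.287 0.495 0 0 0 -0.079 1;-0.287 0.495 0 0 0 -0.079 1;-0.287 0.495 0 0 0 -0.079 1;-0.287 0.495 0 0 0 -0.079 1",
)

```text
clock: 31.52
eef_pos: [489.1, 89.4, 94.9]
tool_rot: [-3.133, 0.002, 1.392]
force: [-0.7, 0.2, -1.4]
width: 48.1
gripper_force: 63.3
```

>>> move_arm(
  rows="-0.333 0.455 0.017 0 0 0 1;-0.333 0.455 0.017 0 0 0 1;-0.333 0.455 0.017 0 0 0 1;-0.333 0.455 0.017 0 0 0 1;-0.333 0.455 0.017 0 0 0 1;-0.333 0.455 0.017 0 0 0 1;-0.333 0.455 0.017 0 0 0 1;-0.333 0.455 0.017 0 0 0 1",
)

```text
clock: 32.18
eef_pos: [605.8, -31.5, 89.6]
tool_rot: [-3.133, 0.001, 1.394]
force: [-0.3, -0.0, -0.9]
width: 48.5
gripper_force: 63.3
```

Run:
```python
from h import *
x,y=rowp(-1,-168)
plan([(x,y,36,79.7)])
```

```text
t 32.2 at [605.8 -31.5  89.6] yaw 79.9 w 48.5 F [-0.3 -0.  -0.9]
-0.007 0.006 0.179 -0.005 0.001 0.002 | rows>=2
--
```

>>> move_arm(
  rows="-0.007 0.006 0.06 -0.005 0 0.002 1;-0.007 0.006 0.12 -0.005 0 0.002 1;-0.007 0.006 0.15 -0.005 0 0.002 1;-0.007 0.006 0.17 -0.005 0 0.002 1;-0.007 0.006 0.18 -0.005 0 0.002 1;-0.007 0.006 0.18 -0.005 0 0.002 1",
)

```text
clock: 32.68
eef_pos: [605.5, -34.8, 36.0]
tool_rot: [-3.138, 0.001, 1.39]
force: [-6.2, 1.6, 2.7]
width: 48.3
gripper_force: 63.6
```

>>> move_arm(
  rows="0 0 0 0 0 0 -0.5;0 0 0 0 0 0 -0.8;0 0 0 0 0 0 -0.8;0 0 -0.12 0 0 0 -0.8;0 0 -0.12 0 0 0 -0.8;-0.005 0 -0.12 0 0 0 1;-0.005 0 -0.12 0 0 0 1;-0.005 -0.03 -0.12 0 0 0 1;-0.005 -0.03 -0.12 0 0 0 1;-0.005 -0.03 -0.12 0 0 0 1;-0.005 -0.03 -0.12 0 0 0 1;-0.005 -0.03 -0.12 0 0 0 1",
)

```text
clock: 33.68
eef_pos: [599.6, -36.7, 72.1]
tool_rot: [3.139, 0.003, 1.388]
force: [0.4, 0.7, 0.4]
width: 0.2
gripper_force: 0.0
```

>>> move_arm(
  rows="0 0 0.04 0 0 0 1;0 0 0.07 0 0 0 1;0 0 0.08 0 0 0 1;0 0 0.085 0 0 0 1;0 0 0.09 0 0 0 1;0 0 0.093 0 0 0 1;0 0 0.093 0 0 0 1",
)

```text
clock: 34.27
eef_pos: [600.0, -37.0, 44.2]
tool_rot: [3.138, 0.003, 1.388]
force: [2.0, -0.4, 3.5]
width: -0.2
gripper_force: 1.9
```

>>> move_arm(
  rows="0 0 -0.04 0 0 0 1;0 0.07 -0.04 0 0 0 1;0 0.07 -0.04 0 0 0 1;0 0.07 -0.02 0 0 0 1;0 0.07 -0.01 0 0 0 1;0 0.07 -0.004 0 0 0 1;0 0.07 0 0 0 0 1;0 0.07 0 0 0 0 1",
)

```text
clock: 34.93
eef_pos: [618.8, -40.4, 44.2]
tool_rot: [3.141, 0.003, 1.388]
force: [0.5, -0.6, 0.9]
width: -0.1
gripper_force: 0.0
```

>>> move_arm(
  rows="0 0.01 0.008 0 0 0 1;0 0.01 0.008 0 0 0 1;0 0 -0.04 0 0 0 1;0 -0.07 -0.04 0 0 0 1;0 -0.07 -0.04 0 0 0 1;0 -0.07 -0.02 0 0 0 1;0 -0.07 -0.01 0 0 0 1;0 -0.07 0 0 0 0 1;0 -0.07 0.006 0 0 0 1;0 -0.07 0.006 0 0 0 1",
)

```text
clock: 35.77
eef_pos: [599.7, -36.7, 44.1]
tool_rot: [3.139, 0.001, 1.388]
force: [-4.5, 2.1, 18.1]
width: -0.0
gripper_force: 9.2
```

>>> move_arm(
  rows="0 0 -0.04 0 0 0 1;0 0.08 -0.04 0 0 0 1;0 0.08 -0.04 0 0 0 1;0 0.08 -0.02 0 0 0 1;0 0.08 -0.01 0 0 0 1;0 0.08 -0.004 0 0 0 1;0 0.08 0 0 0 0 1;0 0.08 0 0 0 0 1",
)

```text
clock: 36.43
eef_pos: [622.2, -41.0, 44.1]
tool_rot: [3.14, 0.002, 1.388]
force: [-2.6, 1.8, 17.4]
width: -0.3
gripper_force: 8.2
```

>>> move_arm(
  rows="-0.1 -0.04 -0.12 0 0 0 1;-0.2 -0.04 -0.12 0 0 0 1;-0.25 -0.04 -0.12 0 0 0 1;-0.3 -0.04 -0.12 0 0 0 1;-0.3 -0.04 -0.12 0 0 0 1",
)

```text
clock: 36.85
eef_pos: [592.8, -131.8, 78.9]
tool_rot: [3.14, 0.006, 1.382]
force: [0.5, -0.7, 0.4]
width: 0.2
gripper_force: 0.0
```

Run:
```python
from h import *
boards()
s=snap('side'); t=snap('top')
a=cv2.resize(s['img'][170:330,250:400],(425,450),interpolation=cv2.INTER_CUBIC); b=cv2.resize(t['img'][140:220,235:385],(375,200),interpolation=cv2.INTER_CUBIC)
cv2.imwrite('pics/c8.png',np.hstack([a,cv2.copyMakeBorder(b,0,250,0,0,0)])[:,:,::-1])
x,y=rowp(-1,-250)
plan([(x,y,80,79.7)],[(x,y,30,79.7)])
```

```text
top [449.3 -55.3] [ 24.6 135.6] long 168.6
top [457.4 -25.8] [ 21.  121.7] long 169.4
top [490.7 165.6] [ 22.7 121.6] long 170.2
top [498.3 190.1] [ 15.9 107.8] long 170.6
top [629.4  64.4] [116.1  41.4] long 79.7
side [608.6 -32. ] [55.9 46.6] long 79.4
side [621.7  36.9] [57.7 47. ] long 80.6
side [632.2  97.7] [55.6 47.5] long 78.8
t 37.0 at [ 594.6 -125.2   78.2] yaw 79.6 w -0.1 F [0.2 0.7 0.2]
0.033 -0.015 -0.006 0.001 0.001 -0.001 | rows>=1
--
-0.000 -0.000 0.167 0.000 0.000 0.000 | rows>=2
--
```

View pics/c8.png

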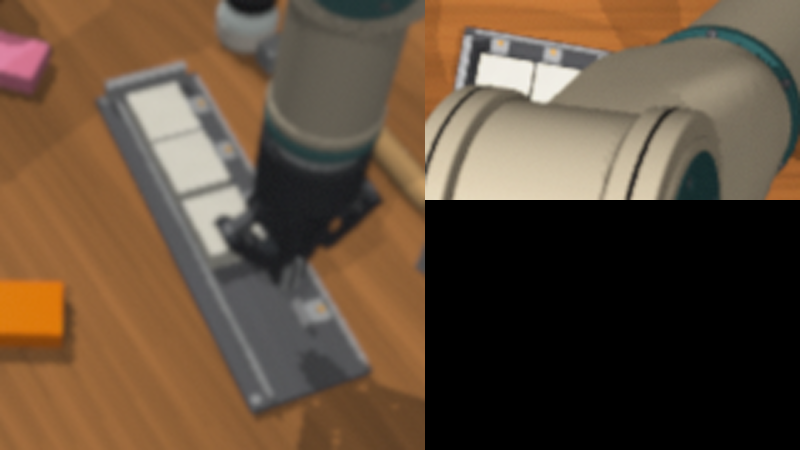

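The crop shows all three boards in the tray, with a gap to the stop and small gaps between boards. I'll push them from the open end.

>>> move_arm(
  rows="0 -0.018 0.05 0 0 0 1;0 -0.018 0.12 0 0 0 1;0 -0.018 0.173 0 0 0 1;0 -0.018 0.173 0 0 0 1;0.06 -0.018 0.173 0 0 0 1;0.12 -0.018 0.173 0 0 0 1;0.12 -0.018 0.173 0 0 0 1;0.12 -0.018 0.173 0 0 0 1",
)

```text
clock: 37.72
eef_pos: [596.7, -88.7, 27.2]
tool_rot: [3.139, 0.002, 1.392]
force: [-0.2, -1.5, 0.1]
width: -0.1
gripper_force: 0.0
```

>>> move_arm(
  rows="0.01 0 0 0 0 0 1;0.02 0 0 0 0 0 1;0.03 0 0 0 0 0 1;0.035 0 0 0 0 0 1;0.04 0 0 0 0 0 1;0.045 0 0 0 0 0 1;0.05 0 0 0 0 0 1;0.055 0 0 0 0 0 1;0.06 0 0 0 0 0 1;0.06 0 0 0 0 0 1",
)

```text
clock: 38.55
eef_pos: [598.6, -77.1, 27.2]
tool_rot: [3.138, 0.008, 1.386]
force: [-2.5, -6.8, 1.2]
width: -0.0
gripper_force: 3.2
```

>>> move_arm(
  rows="0.01 0 0 0 0 0 1;0.02 0 0 0 0 0 1;0.025 0 0 0 0 0 1;0.03 0 0 0 0 0 1;0.035 0 0 0 0 0 1;0.04 0 0 0 0 0 1;0.045 0 0 0 0 0 1;0.05 0 0 0 0 0 1;0.05 0 0 0 0 0 1",
)

```text
clock: 39.3
eef_pos: [600.9, -64.4, 27.1]
tool_rot: [3.138, 0.011, 1.385]
force: [-3.1, -9.6, 0.9]
width: -0.3
gripper_force: 5.3
```

Run:
```python
from h import *
s=read_state();p=s['eef_pos'];print(p,YP@p[:2]-243,XP@p[:2]-604,s['force'],YP@s['force'][:2])
boards()
```

```text
[600.94064271 -64.39959509  27.09707288] -198.91227998894934 -1.2287026939185353 [-3.14417421 -9.64769321  0.9053209 ] -10.054406313188776
top [517.3 278.2] [ 21.8 128.6] long 178.5
top [517.6 108.6] [ 20.4 132. ] long 177.0
top [513.4  81.2] [ 24.9 145.7] long 177.1
side [626.9  67.5] [122.2  46.2] long 78.8
```

>>> move_arm(
  rows="0.01 0 0 0 0 0 1;0.015 0 0 0 0 0 1;0.02 0 0 0 0 0 1;0.025 0 0 0 0 0 1;0.03 0 0 0 0 0 1;0.03 0 0 0 0 0 1",
)

```text
clock: 39.9
eef_pos: [602.5, -55.6, 27.1]
tool_rot: [3.138, 0.011, 1.385]
force: [-3.0, -10.6, 0.3]
width: 0.5
gripper_force: 5.4
```

>>> move_arm(
  rows="0.005 0 0 0 0 0 1;0.01 0 0 0 0 0 1;0.015 0 0 0 0 0 1;0.015 0 0 0 0 0 1",
)

```text
clock: 40.23
eef_pos: [602.6, -54.9, 27.2]
tool_rot: [3.138, 0.015, 1.383]
force: [-5.0, -16.1, 1.5]
width: -0.0
gripper_force: 8.3
```

>>> move_arm(
  rows="0.01 0 0 0 0 0 1;0.018 0 0 0 0 0 1;0.018 0 0 0 0 0 1",
)

```text
clock: 40.48
eef_pos: [602.6, -54.7, 27.3]
tool_rot: [3.137, 0.022, 1.38]
force: [-7.4, -24.1, -0.9]
width: -0.2
gripper_force: 12.5
```

>>> move_arm(
  rows="-0.04 0 0 0 0 0 1;-0.12 0 0 0 0 0 1;-0.12 0 0 0 0 0 1;-0.12 0 -0.1 0 0 0 1;-0.12 0 -0.25 0 0 0 1;-0.12 0 -0.25 0 0 0 1;-0.12 0 -0.25 0 0 0 1",
)

```text
clock: 41.07
eef_pos: [601.0, -74.8, 104.5]
tool_rot: [3.134, 0.002, 1.389]
force: [-0.2, -0.6, -0.5]
width: -0.1
gripper_force: 0.0
```

Run:
```python
from h import *
x,y=rowp(-2,-150+1.5)
plan([(x,y,60,79.7)])
s=snap('side')
cv2.imwrite('pics/c9.png',cv2.resize(s['img'][180:300,270:400][:,:,::-1],None,fx=5,fy=5,interpolation=cv2.INTER_CUBIC))
```

```text
t 41.1 at [601.  -74.8 104.5] yaw 79.6 w -0.1 F [-0.2 -0.6 -0.5]
0.202 -0.010 0.148 0.005 0.001 -0.001 | rows>=2
--
```

View pics/c9.png

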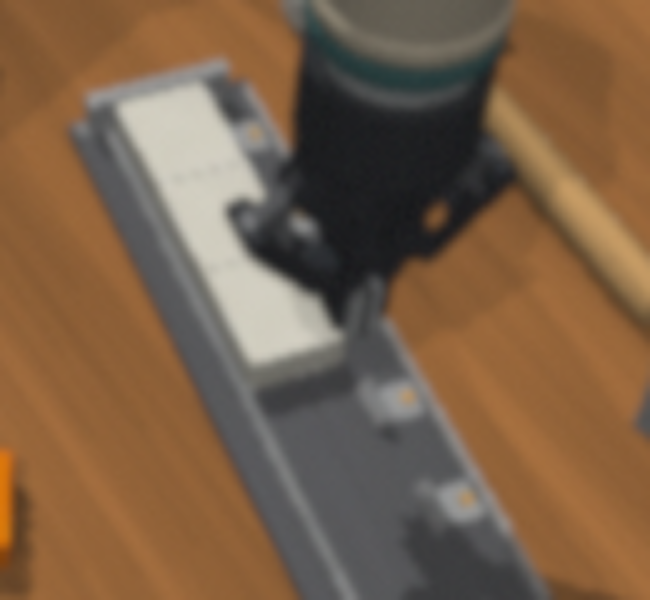

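The crop shows the row closed up hard against the stop, with no gaps. A check press on the clip side of each board will confirm the heights.

>>> move_arm(
  rows="0.2 0.02 0.1 0.005 0 0 1;0.2 0.02 0.15 0.005 0 0 1;0.2 0.02 0.17 0.005 0 0 1;0.2 0.02 0.19 0.005 0 0 1;0.2 0.02 0.2 0.005 0 0 1;0.2 0.02 0.205 0.005 0 0 1;0.2 0.02 0.205 0.005 0 0 1",
)

```text
clock: 41.7
eef_pos: [613.8, -9.8, 43.9]
tool_rot: [-3.129, -0.011, 1.391]
force: [-12.7, 15.2, 43.2]
width: 0.0
gripper_force: 21.7
```

>>> move_arm(
  rows="0 0 -0.04 0 0 0 1;0.2 0 -0.04 0 0 0 1;0.2 0 -0.04 0 0 0 1;0.2 0 -0.04 0 0 0 1;0.2 0 -0.02 0 0 0 1;0.2 0 -0.01 0 0 0 1;0.2 0 0 0 0 0 1;0.2 0 0 0 0 0 1;0.2 0 0 0 0 0 1",
)

```text
clock: 42.45
eef_pos: [626.3, 41.9, 44.0]
tool_rot: [-3.135, -0.002, 1.387]
force: [-9.6, 6.1, 36.1]
width: 0.3
gripper_force: 18.0
```

>>> move_arm(
  rows="0 0 -0.04 0 0 0 1;0.2 0 -0.04 0 0 0 1;0.2 0 -0.04 0 0 0 1;0.2 0 -0.04 0 0 0 1;0.2 0 -0.02 0 0 0 1;0.2 0 -0.01 0 0 0 1;0.2 0 0 0 0 0 1;0.2 0 0 0 0 0 1;0.2 0 0 0 0 0 1",
)

```text
clock: 43.2
eef_pos: [637.5, 99.2, 44.0]
tool_rot: [-3.136, -0.001, 1.385]
force: [-8.4, 4.7, 34.6]
width: 0.1
gripper_force: 17.1
```

>>> move_arm(
  rows="0 0 -0.04 0 0 0 1;0 -0.06 -0.04 0 0 0 1;0 -0.06 -0.04 0 0 0 1;0 -0.06 -0.02 0 0 0 1;0 -0.06 -0.01 0 0 0 1;0 -0.06 0 0 0 0 1;0 -0.06 0 0 0 0 1",
)

```text
clock: 43.78
eef_pos: [619.8, 101.8, 43.9]
tool_rot: [-3.135, 0.002, 1.386]
force: [-12.3, -0.1, 40.7]
width: 0.3
gripper_force: 20.1
```

>>> move_arm(
  rows="0 0 -0.1 0 0 0 1;0 0 -0.3 0 0 0 1;0 0 -0.4 0 0 0 1;0 0 -0.4 0 0 0 1;0 0 -0.4 0 0 0 1",
)

```text
clock: 44.2
eef_pos: [623.2, 102.7, 162.3]
tool_rot: [3.141, 0.002, 1.387]
force: [0.4, 0.5, -0.1]
width: -0.1
gripper_force: 0.0
```

Run:
```python
from h import *
plan([(562,354.5,190,79.7)])
t=snap('top','top9.png'); s=snap('side')
def b(d,z):
    hsv=cv2.cvtColor(d['img'],cv2.COLOR_RGB2HSV)
    m=((hsv[:,:,1]<60)&(hsv[:,:,2]>130)).astype(np.uint8)
    cs,_=cv2.findContours(m,cv2.RETR_EXTERNAL,cv2.CHAIN_APPROX_NONE)
    for c in cs:
        if cv2.contourArea(c)>150:
            P=np.array([onz(d,*p[0],z)[:2] for p in c]); r=cv2.minAreaRect(P.astype(np.float32)); print(np.round(r[0]),np.round(r[1],1),r[2])
for d in(t,s): print('z124');b(d,124)
```

```text
t 44.2 at [623.2 102.7 162.3] yaw 79.5 w -0.1 F [ 0.4  0.5 -0.1]
0.788 -0.354 -0.094 0.000 0.001 -0.003 | rows>=7
--
z124
[77. 10.] [180.8 114.7] 88.97123718261719
[189. 587.] [298.5 140.2] 21.259904861450195
[ 312. -553.] [159.7 347. ] 84.41417694091797
[272. 424.] [595.7 414.3] 11.988401412963867
[ 572. -309.] [112.3  91.7] 10.031149864196777
[604.  33.] [166.5  78.4] 79.84575653076172
[ 656. -617.] [101.6 165.1] 83.73527526855469
[ 736. -140.] [45.7 46.8] 18.952533721923828
[702. 174.] [158.6 346.5] 60.978782653808594
[1025. -351.] [113.3 736.9] 1.0652782917022705
[1025.  452.] [687.  100.9] 89.91181182861328
z124
[-40. -89.] [35.3 99.7] 3.3496181964874268
[ 549. -362.] [107.6  80.4] 10.250234603881836
[105. -63.] [ 50.3 178.9] 8.686941146850586
[ 710. -188.] [42.9 44.2] 19.968828201293945
[580. -13.] [170.2  73.4] 83.48570251464844
[247. 382.] [77.9 81.8] 0.45165032148361206
[ 35. 823.] [333.7  48.7] 85.09173583984375
[1019.  109.] [973.3 193.6] 89.98696899414062
[883. 753.] [163.1 134.3] 77.62954711914062
[ 118. 1370.] [642.9 122.1] 85.23868560791016
```

>>> move_arm(
  rows="0.788 -0.354 -0.094 0 0 0 1;0.788 -0.354 -0.094 0 0 0 1;0.788 -0.354 -0.094 0 0 0 1;0.788 -0.354 -0.094 0 0 0 1;0.788 -0.354 -0.094 0 0 0 1;0.788 -0.354 -0.094 0 0 0 1;0.788 -0.354 -0.094 0 0 0 1;0.788 -0.354 -0.094 0 0 0 1;0.788 -0.354 -0.094 0 0 0 1",
)

```text
clock: 45.05
eef_pos: [558.0, 355.7, 185.3]
tool_rot: [-3.134, 0.006, 1.39]
force: [-0.3, -1.0, -0.6]
width: 0.1
gripper_force: 0.0
```

Run:
```python
from h import *
s=snap('side'); t=snap('top')
a=cv2.resize(s['img'][190:280,280:360],(480,540),interpolation=cv2.INTER_CUBIC); b=cv2.resize(t['img'][145:215,240:350],(314,200),interpolation=cv2.INTER_CUBIC)
cv2.imwrite('pics/c10.png',np.hstack([a,cv2.copyMakeBorder(b,0,340,0,0,0)])[:,:,::-1])
for d in(s,t):
    hsv=cv2.cvtColor(d['img'],cv2.COLOR_RGB2HSV); m=((hsv[:,:,1]<50)&(hsv[:,:,2]>160)).astype(np.uint8)
    for c in cv2.findContours(m,cv2.RETR_EXTERNAL,cv2.CHAIN_APPROX_NONE)[0]:
        P=np.array([onz(d,*p[0],30)[:2] for p in c]); r=cv2.minAreaRect(P.astype(np.float32))
        if 560<r[0][0]<680 and -60<r[0][1]<150: print(np.round(r[0],1),np.round(r[1],1),round(r[2],1),'row',YP@r[0]-243,XP@r[0]-604)
```

```text
[624.8  47.5] [178.3  48.3] 83.4 row -84.59085294757776 2.2723829760925582
[651.3 -56.4] [5.5 0. ] 89.8 row -182.0784853901997 46.94067143201016
[634.1  48.3] [187.9  75.8] 80.3 row -82.09077420903304 11.266320834910971
```

View pics/c10.png

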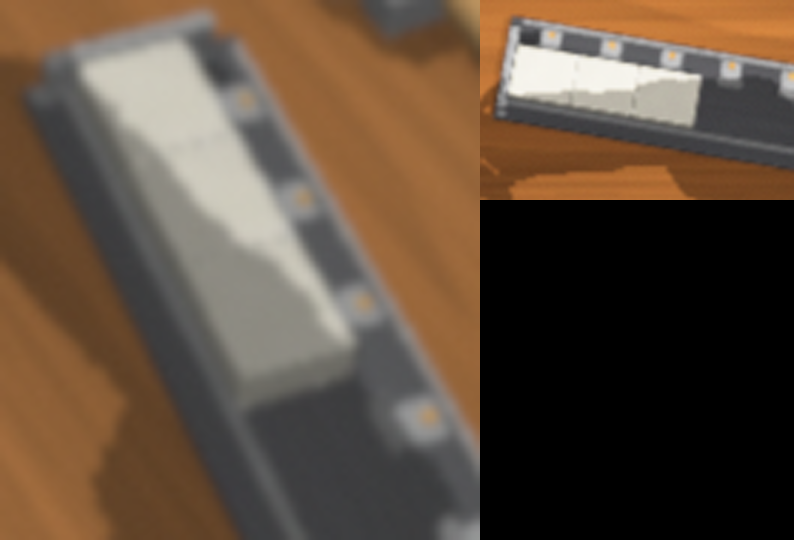

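The row looks tight in both views. Since that last press pulled a little along the row, I'll give it one more gentle end push before the pump.

Run:
```python
from h import *
x,y=rowp(-2,-222); x2,y2=rowp(-2,-193)
plan([((x+558)/2,(y+356)/2,150,79.7)],[(x,y,120,79.7)],[(x,y,27,79.7),(x2,y2,27,79.7)])
```

```text
t 45.1 at [559.4 353.2 186.5] yaw 79.4 w -0.1 F [0.1 0.  0.2]
-0.705 0.193 0.125 -0.004 0.004 -0.004 | rows>=6
--
-0.715 0.194 0.100 0.000 0.000 0.000 | rows>=6
--
-0.000 -0.000 0.310 0.000 0.000 0.000 | rows>=3
0.097 0.000 0.310 0.000 0.000 0.000 | rows>=3
--
```

>>> move_arm(
  rows="-0.705 0.193 0.125 -0.004 0.004 0 1;-0.705 0.193 0.125 -0.004 0.004 0 1;-0.705 0.193 0.125 -0.004 0.004 0 1;-0.705 0.193 0.125 -0.004 0.004 0 1;-0.705 0.193 0.125 -0.004 0.004 0 1;-0.705 0.193 0.125 -0.004 0.004 0 1;-0.705 0.193 0.125 -0.004 0.004 0 1;-0.705 0.193 0.125 -0.004 0.004 0 1;-0.705 0.193 0.125 -0.004 0.004 0 1",
)

```text
clock: 45.9
eef_pos: [577.4, 137.3, 150.6]
tool_rot: [3.142, -0.004, 1.387]
force: [0.6, 0.7, -0.4]
width: 0.1
gripper_force: 0.0
```

>>> move_arm(
  rows="-0.715 0.194 0.1 0 0 0 1;-0.715 0.194 0.1 0 0 0 1;-0.715 0.194 0.1 0 0 0 1;-0.715 0.194 0.1 0 0 0 1;-0.715 0.194 0.1 0 0 0 1;-0.715 0.194 0.1 0 0 0 1;-0.715 0.194 0.1 0 0 0 1;-0.715 0.194 0.1 0 0 0 1;-0.715 0.194 0.1 0 0 0 1;-0.715 0.194 0.1 0 0 0 1",
)

```text
clock: 46.73
eef_pos: [596.1, -81.2, 120.0]
tool_rot: [3.141, -0.005, 1.392]
force: [-0.3, -0.7, 0.6]
width: 0.5
gripper_force: 0.0
```

Run:
```python
from h import *
x,y=rowp(-2,-215); x2,y2=rowp(-2,-193)
plan([(x,y,27,79.7),(x2,y2,27,79.7)])
```

```text
t 46.7 at [596.1 -81.2 120. ] yaw 79.8 w 0.5 F [-0.3 -0.7  0.6]
0.003 0.003 0.310 0.000 -0.003 0.001 | rows>=3
0.076 0.003 0.310 0.000 -0.003 0.001 | rows>=3
--
```

>>> move_arm(
  rows="0 0 0.1 0 0 0 1;0 0 0.2 0 0 0 1;0 0 0.31 0 0 0 1;0 0 0.31 0 0 0 1;0.03 0 0.31 0 0 0 1;0.06 0 0.31 0 0 0 1;0.08 0 0.31 0 0 0 1;0.09 0 0.31 0 0 0 1;0.1 0 0.31 0 0 0 1;0.11 0 0.31 0 0 0 1;0.12 0 0.31 0 0 0 1;0.12 0 0.31 0 0 0 1",
)

```text
clock: 47.73
eef_pos: [601.4, -54.7, 28.3]
tool_rot: [3.139, 0.005, 1.385]
force: [-3.1, -10.6, 1.1]
width: -0.1
gripper_force: 5.4
```

>>> move_arm(
  rows="0.01 0 0 0 0 0 1;0.02 0 0 0 0 0 1;0.02 0 0 0 0 0 1",
)

```text
clock: 47.98
eef_pos: [601.4, -54.5, 28.5]
tool_rot: [3.138, 0.013, 1.381]
force: [-5.4, -19.9, -0.1]
width: -0.1
gripper_force: 9.9
```

>>> move_arm(
  rows="-0.05 0 0 0 0 0 1;-0.12 0 0 0 0 0 1;-0.12 0 0 0 0 0 1;-0.12 0 -0.2 0 0 0 1;-0.12 0 -0.4 0 0 0 1;-0.12 0 -0.52 0 0 0 1;-0.12 0 -0.52 0 0 0 1;-0.12 0 -0.52 0 0 0 1",
)

```text
clock: 48.65
eef_pos: [600.6, -79.5, 190.4]
tool_rot: [3.129, -0.004, 1.388]
force: [1.1, -1.0, 0.4]
width: 0.2
gripper_force: 0.0
```

Run:
```python
from h import *
boards()
p=read_state()['eef_pos']
plan([((p[0]+562.3)/2,(p[1]+355.5)/2,182,79.7)],[(562.3,355.5,170,79.7)])
```

```text
top [625.6  68.3] [145.2  50.4] long 79.7
side [624.   50.7] [177.2  47.6] long 79.8
t 48.8 at [597.6 -77.7 185. ] yaw 79.6 w -0.0 F [-0.   1.   0.2]
0.699 -0.189 0.013 0.003 -0.003 -0.001 | rows>=6
--
0.700 -0.187 0.040 0.000 0.000 0.000 | rows>=6
--
```

>>> move_arm(
  rows="0.699 -0.189 0.013 0 0 0 1;0.699 -0.189 0.013 0 0 0 1;0.699 -0.189 0.013 0 0 0 1;0.699 -0.189 0.013 0 0 0 1;0.699 -0.189 0.013 0 0 0 1;0.699 -0.189 0.013 0 0 0 1;0.699 -0.189 0.013 0 0 0 1;0.699 -0.189 0.013 0 0 0 1;0.699 -0.189 0.013 0 0 0 1",
)

```text
clock: 49.5
eef_pos: [578.7, 136.3, 179.3]
tool_rot: [3.142, -0.002, 1.386]
force: [0.2, -0.5, 0.9]
width: 0.2
gripper_force: 0.0
```

>>> move_arm(
  rows="0.7 -0.187 0.04 0 0 0 1;0.7 -0.187 0.04 0 0 0 1;0.7 -0.187 0.04 0 0 0 1;0.7 -0.187 0.04 0 0 0 1;0.7 -0.187 0.04 0 0 0 1;0.7 -0.187 0.04 0 0 0 1;0.7 -0.187 0.04 0 0 0 1;0.7 -0.187 0.04 0 0 0 1;0.7 -0.187 0.04 0 0 0 1;0.7 -0.187 0.04 0 0 0 1",
)

```text
clock: 50.33
eef_pos: [563.3, 351.6, 169.0]
tool_rot: [3.14, -0.002, 1.383]
force: [0.4, 0.4, 0.1]
width: -0.2
gripper_force: 0.0
```

Run:
```python
from h import *
plan([(562.3,355.5,138,79.7),(562.3,355.5,124,79.7)])
```

```text
t 50.3 at [563.3 351.6 169. ] yaw 79.3 w -0.2 F [0.4 0.4 0.1]
0.012 -0.006 0.103 0.001 -0.001 -0.005 | rows>=1
0.012 -0.006 0.150 0.001 -0.001 -0.005 | rows>=2
--
```

>>> move_arm(
  rows="0.012 -0.006 0.05 0 0 0 1;0.012 -0.006 0.09 0 0 0 1;0.012 -0.006 0.11 0 0 0 1;0.012 -0.006 0.13 0 0 0 1;0.012 -0.006 0.145 0 0 0 1;0.012 -0.006 0.15 0 0 0 1;0.012 -0.006 0.15 0 0 0 1;0.012 -0.006 0.15 0 0 0 1",
)

```text
clock: 51.0
eef_pos: [560.3, 358.4, 126.0]
tool_rot: [-3.14, -0.004, 1.388]
force: [-8.2, -1.1, 19.6]
width: -0.1
gripper_force: 9.5
```

The dish is fully down (TCP 126, 20 N). Now I release it and retreat.

>>> move_arm(
  rows="0 0 -0.05 0 0 0 1;0 0 -0.12 0 0 0 1;0 0 -0.3 0 0 0 1;0 0 -0.3 0 0 0 1;0 0 -0.3 0 0 0 1;-0.2 -0.5 -0.3 0 0 0 1;-0.2 -0.5 -0.3 0 0 0 1;-0.2 -0.5 -0.3 0 0 0 1;-0.2 -0.5 -0.3 0 0 0 1;-0.2 -0.5 -0.3 0 0 0 1;-0.2 -0.5 -0.3 0 0 0 1;-0.2 -0.5 -0.3 0 0 0 1",
)

```text
clock: 52.0
eef_pos: [403.1, 327.3, 213.1]
tool_rot: [3.14, -0.004, 1.389]
force: [0.3, 0.2, 0.3]
width: -0.1
gripper_force: 0.0
```

Run:
```python
from h import *
s=snap('side'); t=snap('top')
cv2.imwrite('pics/fin.png',np.hstack([cv2.resize(s['img'][100:400,190:460],(360,400)),cv2.resize(t['img'][100:300,100:320],(440,400))])[:,:,::-1])
```

```text
(no output)
```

View pics/fin.png

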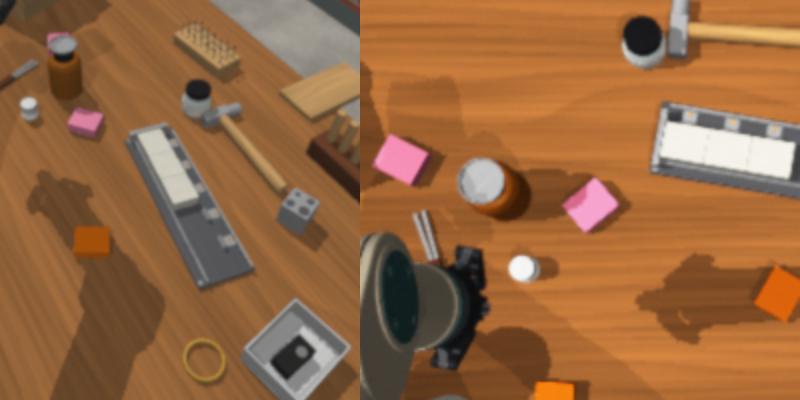

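The picture shows the closed row at the stop, the charcoal in the tin, the dish up and the robot clear.

```bash
python3 -c "
from cell import *
print(finish_job())"
```

```text
the job is handed in; nothing more can be done
None
```

The job is handed in, with no verdict returned: the charcoal is in the scrap tin, the three pale boards are pressed flat and butted against the stop, and the dispenser dish was pressed fully down and came back up.

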